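# Put the sharpening kit away

### The job

Clear the sharpening bench: lay both rectangular bench stones flat on the bars of the steel draining tray without touching each other, so that they can dry; lay the round axe stone flat in its round tin; and stand the honing guide and the knife clamp, the same way up as they are now, in the wooden jig box, one in each compartment. Set each thing down in its place rather than dropping it in, and do not knock over or push aside the little oil bottle and the paste jar.

Things in the scene. Friction and masses are not known exactly. Their poses are not given: they have to be found in the camera images.
- long_stone: long bench stone: rectangular block 150 x 50 x 25 mm, darker grey below, lighter grey above, about 0.42 kg, lying flat. Origin at the middle of the block; x along its length, y across its 50 mm width, z thickness.
- short_stone: short bench stone: rectangular cream block 100 x 50 x 25 mm, about 0.29 kg, lying flat. Origin at the middle of the block; x along its length, y across its 50 mm width, z thickness.
- axe_stone: round axe-sharpening stone: two-layer disc 66 mm in diameter, 34 mm thick, edges bevelled (the full diameter is the middle 24 mm of its thickness), about 0.25 kg, lying flat. Origin at the middle of the disc; z is its axis.
- guide: honing guide: aluminium clamp standing on a steel roller and two front feet, 34 mm tall, 0.20 kg. Two parallel jaws along x (-36 to +24 mm), flat outer faces at y = +-22 mm, z = 16 to 34 mm: grip across them (44 mm) at the origin, closing along y. A 13 mm brass thumb screw at x = -28 mm sticks out to y = +34 mm. Origin on the underside, below the grip point; z up.
- knife_clamp: knife clamp of the grinder, lying along x, 120 x 44 x 40 mm, 0.24 kg: black round stop collar, 36 mm diameter (x -62 to -30 mm), thin shaft, steel block 44 mm wide in y (x -14 to +14, z 8 to 28 mm), to be gripped across y, then flat jaws with a thumb screw (to x = +58 mm). Rests on collar and lower thumb screw. Origin on the underside, below the block's middle; z up.
- tray: steel draining tray, fixed: shallow pan, inside 152 mm in x by 176 mm in y, rim 16 mm above the bench, outside 166 x 190 mm, with seven bars along x, their tops 8 mm above the bench. Takes both stones side by side, lengths along the tray's y (for example middles at x = -38 and +38 mm, y = 0). Origin on the underside at its centre, z up.
- jig_box: shallow wooden jig box with cork floor, fixed: outside 157 mm in x by 194 mm in y, rim and middle divider 16 mm, cork floor 7 mm above the bench. Two compartments, each 145 mm in x by 88 mm in y, centred at y = -47 and +47 mm; either takes either jig, laid along x. Origin on the underside at its centre, z up.
- tin: round dark steel tin without lid, fixed: inside diameter 90 mm, outside 96 mm, rim 18 mm above the bench, inner floor 4 mm above the bench. Origin on the underside at its centre, z up.
- oil_bottle: bystander: little amber oil bottle 38 mm in diameter, 75 mm tall, standing loose on the bench. Origin under its centre.
- paste_jar: bystander: little white jar 42 mm in diameter, 42 mm tall with aluminium lid, standing loose on the bench. Origin under its centre.

How it is judged (in metres and radians):
At the end, for the whole second after the job is handed in: Bench stones flat (0.08 rad) in the tray on its bars (height within 4 mm), not touching each other; axe stone flat in the tin (within 16 mm of its centre); guide and clamp upright (0.1 rad) on the jig box floor (within 4.5 mm), one in each compartment; all at rest (x of long_stone in the frame of tray between -0.062 and 0.062 m and y of long_stone in the frame of tray between -0.06 and 0.06 m and z of long_stone in the frame of tray between 0.0165 and 0.0245 m and angle between the z axis of each of long_stone, short_stone and the z axis of tray, either way round below 0.08 rad and linear speed of each of long_stone, short_stone, axe_stone, guide, knife_clamp below 0.02 m/s and angular speed of each of long_stone, short_stone, axe_stone, guide, knife_clamp below 0.2 rad/s and x of short_stone in the frame of tray between -0.062 and 0.062 m and y of short_stone in the frame of tray between -0.06 and 0.06 m and z of short_stone in the frame of tray between 0.0165 and 0.0245 m and contact force between long_stone and short_stone below 0.05 N and horizontal distance between axe_stone and tin below 0.016 m and z of axe_stone in the frame of tin below 0.025 m and angle between the z axis of axe_stone and the z axis of tin, either way round below 0.08 rad and x of guide in the frame of jig_box between -0.05 and 0.05 m and y of guide in the frame of jig_box between -0.085 and 0.085 m and z of guide in the frame of jig_box between 0.004 and 0.0115 m and angle between each of guide, knife_clamp's own z axis and vertical below 0.1 rad and x of knife_clamp in the frame of jig_box between -0.05 and 0.05 m and y of knife_clamp in the frame of jig_box between -0.085 and 0.085 m and z of knife_clamp in the frame of jig_box between 0.004 and 0.0115 m and ((y of guide in the frame of jig_box above 0.02 m and y of knife_clamp in the frame of jig_box below -0.02 m) or (y of knife_clamp in the frame of jig_box above 0.02 m and y of guide in the frame of jig_box below -0.02 m))).
It fails at once if the oil bottle or the paste jar is knocked over or pushed more than 30 mm (distance of any of oil_bottle, paste_jar from where it was at the start of the episode above 0.03 m or angle between any of oil_bottle, paste_jar's own z axis and vertical above 0.4 rad).
It fails at once if one of the five things is dropped: it falls free, touching nothing, by more than about 13 mm (0.5 m/s) ((contact force between long_stone and anything else below 0.01 N and linear speed of long_stone above 0.5 m/s) or (contact force between short_stone and anything else below 0.01 N and linear speed of short_stone above 0.5 m/s) or (contact force between axe_stone and anything else below 0.01 N and linear speed of axe_stone above 0.5 m/s) or (contact force between guide and anything else below 0.01 N and linear speed of guide above 0.5 m/s) or (contact force between knife_clamp and anything else below 0.01 N and linear speed of knife_clamp above 0.5 m/s)).
It also fails if it takes over 120 s, if anything falls off the work surface, if the arm or the gripper's body presses on something with over 40 N, if the wrist force passes 120 N, or if a joint passes its speed limit or range.

### The arm

A 6-joint arm with a two-finger parallel gripper is mounted at the origin on the work surface. World frame = base frame: x ahead of the robot, y to its left, z up, the work surface at z = 0. Lengths are in m, angles in degrees, forces in N, time in s.
With the tool pointing down it reaches from about 0.35 to 0.875 m from the base axis. Payload 4.2 kg.
Tool frame: the origin (TCP) lies midway between the tips of the shut fingers; the grasp point (between the pads) lies 19 mm behind it (r.pinch_z is the distance from the TCP to the grasp point, in m); z points along the fingers, y is the line along which they close (so a half turn about z gives the same grasp; the last joint's range is limited). The gripper opens to 87 mm and grips with 3 to 60 N. Pads are 19 mm wide; open, the fingers measure 117 mm over their backs; the gripper's body (75 mm by 190 mm) begins 51 mm behind the grasp point.
Start: joints at [84.087, 22.042, 0.453, 0, -68.411, -14.817], TCP at [0.221, 0.585, 0.223] pointing down, gripper open.
Joint ranges: [-179.83, 179.83], [-69.29, 118.12], [-61.27, 80.66], [-181.25, 117.63], [-171.15, -9.14], [-177.46, 177.46]. Speed limits (degrees/s): [159.86, 159.86, 180, 180, 180, 180].

### API

Orientations are given as a 3x3 rotation matrix whose columns are the frame's x, y, z axes.
In Python, from station import r, imaging, models gives the robot as it stands. The module is installed in compiled form; this text tells all that it offers.
- The arm moves only by the tool apply_moves, never from a script. Its argument "moves" is a list of rows, each a list of 2 entries, a list of its own where there are three numbers: the shift along the tool's x, y, z in m, then the turn about the tool's z in degrees. A call has 1 to 5 rows; each row shifts and turns the commanded pose from where the row before left it, along the tool's axes as they then stand; what a row does not reach is not made up. A row lasts 1/12 s, in which the tool goes at most 41.7 mm and 7.16 degrees, less where a joint would pass 70% of its speed; a pose out of reach is approached as far as the arm can. A call is refused whole if a number of a shift passes 0.0417 or a number of a turn 7.16, either way. A call with a gripper value outside its range is refused whole. "hand" is the finger opening in m, from 0 to 0.087, set as the call begins (left out, the last holds). The fingers move at their own pace and stop on an object; the grip force is fixed at half the most. Time passes only in rows, so rows that do not move let the fingers close. It gives the time, the measured TCP pose, the force, the opening and the grip force at its end, in the units of the state.
- r.sense(): the state, without advancing time (a new reading comes with each control period).
- imaging.capture(name): name is "side" or "top" or "wrist"; returns a dict with "frame" (420x560x3 uint8, blue, green, red), "intrinsics" (3x3 intrinsics, pixels), "dist" ([k1, k2, p1, p2, k3] as OpenCV has them; the pictures are not rectified), "eye" and "orientation" of the camera in the world. Camera axes: x right, y down, z forward; pixel columns grow to the right and rows downward; lengths in m; the calibration is good to about 2 mm. A picture is of the moment at which its call begins. There is no depth.
- r.finish_job(): hands the job in; it is judged then, once.
Trained networks look in a picture, given as the dict that the camera call returned (one of the last four; its "shot" number tells which), for a name from the list of things; names that differ only in an ending like _2 or _b are one class to them, and where a whole thing is asked for, a point or a joint stands for the part that bears it (a point fixed in the world has none). Each returns a list of dicts, best first, with "confidence" (0 to 1); they miss things now and then, are a little off and sometimes report something else, mostly with a low value. They report only what shows in the picture. A call takes as long as a camera call.
- models.cut_out(picture, target): "region" (420x560 bool, what is visible of it) and "extent" ([left, top, width, height] as shares, 0 to 1, of the picture: columns of its width, rows of its height, round what is visible of it).
- models.place_of(picture, target): "at" ([column, row] as shares, 0 to 1, of the picture: columns of its width, rows of its height: a listed point, or the origin of a listed thing).
The state is a dict: "time_s": time; "joints": joint angles; "joint_velocities": joint speeds; "effort": joint torques, N m; "tcp_pos": TCP position; "ee_rot": TCP orientation; "wrist_force": force on the tool from outside, world axes, zero at the start; "moment": the same for the moment, N m; "gripper_width": opening from 0.0 (shut) to 1.0 (fully open); "gripper_force": force on a finger pad.
Only numpy, scipy, OpenCV 4.12 (cv2) and the standard library are available. Lean on these libraries where they do the work, as an engineer would, in place of code of your own. Each camera call takes 0.05 s, during which the arm holds its last target. There are 200 camera calls.

## Working session

There is one attempt and no reset: what is moved stays moved. The work goes in short steps, Python scripts to look and compute and a tool call to move; the robot and the scene stay as the last step left them, time stands still between calls to the robot, and variables do not carry over. Pictures are saved under pics/ and viewed, at most 16 in all, crops included, and the job is handed in when it is done.

Besides the shell and the picture viewer there is one more tool, called after "Call:" as name(argument=value, ...), one argument or row to a line, values as JSON. apply_moves: Moves the arm, as the interface text tells. Its arguments: {"type":"object","properties":{"moves":{"type":"array"},"hand":{"type":"number"}},"required":["moves"]}

```bash
mkdir -p pics; cat > h.py <<'E'
import numpy as np, cv2
from station import r, imaging, models
def ray(c,px):
    K=np.array(c["intrinsics"]);d=np.array(c["dist"])
    u=cv2.undistortPoints(np.array(px,float).reshape(-1,1,2),K,d).reshape(-1,2)
    return (np.array(c["orientation"])@np.c_[u,np.ones(len(u))].T).T
def onz(c,px,z):
    e=np.array(c["eye"]);v=ray(c,px)
    return e+v*((z-e[2])/v[:,2])[:,None]
def proj(c,P):
    R=np.array(c["orientation"]);e=np.array(c["eye"])
    P=np.array(P,float).reshape(-1,3);rv=cv2.Rodrigues(R.T)[0]
    return cv2.projectPoints(P,rv,-R.T@e,np.array(c["intrinsics"]),np.array(c["dist"]))[0].reshape(-1,2)
NAMES="long_stone short_stone axe_stone guide knife_clamp tray jig_box tin oil_bottle paste_jar".split()
TOP=dict(long_stone=.025,short_stone=.025,axe_stone=.034,guide=.034,knife_clamp=.028,tray=.016,jig_box=.016,tin=.018,oil_bottle=.0,paste_jar=.042)
ORG=dict(long_stone=.0125,short_stone=.0125,axe_stone=.017)
E
cat > look.py <<'E'
from h import *
s=r.sense();print(s["tcp_pos"],np.round(s["ee_rot"],3).tolist(),s["time_s"])
for cam in("top","side"):
    c=imaging.capture(cam);cv2.imwrite(f"pics/{cam}0.png",c["frame"]);print(cam,np.round(c["eye"],3),np.round(c["orientation"],2).tolist(),c["intrinsics"][0][0])
    for n in NAMES:
        p=models.place_of(c,n)[:1];m=models.cut_out(c,n)[:1]
        o=[n]
        if p: q=np.array(p[0]["at"])*[560,420];o+=["org",round(p[0]["confidence"],2),q.round(),onz(c,q,ORG.get(n,0))[0].round(4)]
        if m:
            k=m[0]["region"].astype(np.uint8);cs=max(cv2.findContours(k,0,2)[0],key=cv2.contourArea).reshape(-1,2)
            w=onz(c,cs,TOP[n])[:,:2];rc=cv2.minAreaRect((w*1000).astype(np.float32));o+=["rect",round(m[0]["confidence"],2),np.round(rc[0],1),np.round(rc[1],1),round(rc[2],1)]
        print(*o)
E
python3 look.py
```

```text
[0.22098862 0.58400726 0.22147725] [[0.935, -0.354, -0.001], [-0.354, -0.935, -0.002], [0.0, 0.002, -1.0]] 0.0
top [ 0.37  -0.004  0.83 ] [[0.02, -0.99, 0.16], [-1.0, -0.02, 0.02], [-0.01, -0.16, -0.99]] 402.61545860755984
long_stone org 0.73 [114. 280.] [0.3522 0.3365 0.0125] rect 0.74 [358.3 323.6] [151.3  59.7] 16.1
short_stone org 0.85 [275. 236.] [0.451  0.0071 0.0125] rect 0.88 [446.2  -3. ] [101.4  53.8] 16.0
axe_stone org 0.9 [358. 253.] [ 0.4202 -0.16    0.017 ] rect 0.77 [ 419.4 -157.6] [65.3 67.6] 0.0
guide org 0.92 [441. 279.] [ 0.3697 -0.3375  0.    ] rect 0.65 [ 366.5 -323.7] [58.9 59.6] 76.7
knife_clamp org 0.78 [206. 250.] [0.4187 0.1504 0.    ] rect 0.9 [419.2 147.3] [118.6  46.6] 0.5
tray org 0.75 [435. 191.] [ 0.5548 -0.3301  0.    ] rect 0.95 [ 559.4 -330.3] [169.1 193.1] 2.7
jig_box org 0.6 [282. 151.] [ 0.6356 -0.0029  0.    ] rect 0.61 [ 6.358e+02 -4.000e-01] [197.7 165.3] 83.0
tin org 0.64 [121. 186.] [0.5526 0.3412 0.    ] rect 0.9 [552.6 336.1] [100.6  95.1] 41.8
oil_bottle org 0.94 [203. 145.] [0.6444 0.1676 0.    ] rect 0.65 [658.6 173.8] [55.6 38.6] 45.7

[... 481 characters left out ...]
.2 -169.5] [78.1 66.8] 51.6
guide org 0.84 [330. 387.] [ 0.3732 -0.3311  0.    ] rect 0.72 [ 363.4 -329.6] [64.3 65. ] 76.9
knife_clamp org 0.68 [202. 213.] [0.4211 0.1521 0.    ] rect 0.7 [415.5 138.7] [124.2  60.7] 4.4
tray org 0.57 [406. 323.] [ 0.5616 -0.3291  0.    ] rect 0.92 [ 556.8 -331.5] [170.7 191.7] 2.7
jig_box org 0.85 [318. 206.] [0.6438 0.0025 0.    ] rect 0.62 [632.7  -6.5] [208.7 172. ] 83.4
tin org 0.69 [209. 154.] [0.5544 0.3408 0.    ] rect 0.73 [548.4 327.1] [116.4  90.8] 57.3
oil_bottle org 0.7 [276. 166.] [0.6619 0.1851 0.    ] rect 0.73 [ 567.6 -326.3] [174.8 196. ] 2.9
paste_jar org 0.65 [368. 252.] [ 0.6319 -0.1667  0.    ] rect 0.59 [ 618.6 -175.6] [73.6 36.7] 35.2
```

View pictures.

View pics/top0.png

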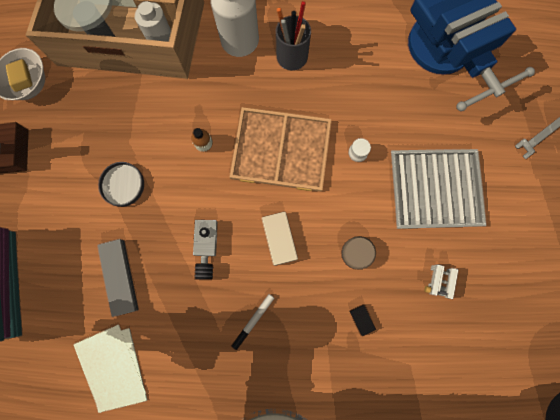

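View pics/side0.png

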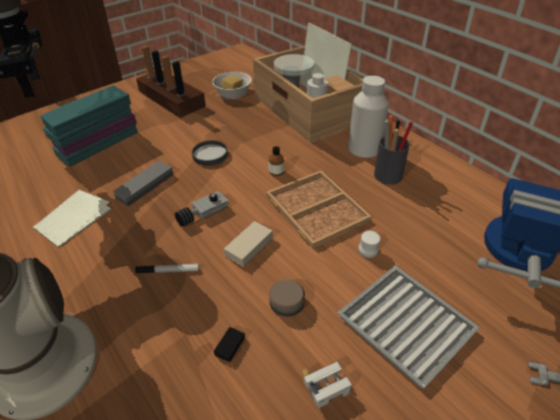

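```bash
cat >> h.py <<'E'
def plan(x,y,z,yaw,step=.04,turn=7.1,start=None):
    s=r.sense();p=np.array(s["tcp_pos"]);R=np.array(s["ee_rot"]);w=np.degrees(np.arctan2(R[1,0],R[0,0]))
    if start is not None: p,w=np.array(start[:3],float),start[3]
    t=np.array([x,y,z]);rows=[]
    n=int(max(np.ceil(np.linalg.norm(t-p)/step),np.ceil(abs(yaw-w)/turn),1))
    for i in range(n):
        d=(t-p)/(n-i);a=np.radians(w);c,q=np.cos(a),np.sin(a)
        M=np.array([[c,q,0],[q,-c,0],[0,0,-1]]) # cols tool axes
        l=np.round(M.T@d,4);u=round((w-yaw)/(n-i),1);rows.append([l.tolist(),u]);p=p+M@l;w-=u
    for i in range(0,n,5):print(str(rows[i:i+5]).replace(" ",""))
    print("end",p.round(4),round(w,1));return [*p,w]
def wl(name,tag):
    "wrist look: place + rect of each target"
    s=r.sense();R=np.array(s["ee_rot"]);print("t",round(s["time_s"],1),"tcp",np.round(s["tcp_pos"],4),"yaw",round(np.degrees(np.arctan2(R[1,0],R[0,0])),1))
    c=imaging.capture("wrist");cv2.imwrite(f"pics/{tag}.png",c["frame"])
    for n in name.split():
        for f,m in(("p",models.place_of(c,n)[:1]),("c",models.cut_out(c,n)[:1])):
            if not m: print(n,f,"none");continue
            m=m[0]
            if f=="p": q=np.array(m["at"])*[560,420];print(n,"org",round(m["confidence"],2),q.round(),onz(c,q,ORG.get(n,0))[0].round(4))
            else:
                cs=max(cv2.findContours(m["region"].astype(np.uint8),0,2)[0],key=cv2.contourArea).reshape(-1,2)
                rc=cv2.minAreaRect((onz(c,cs,TOP[n])[:,:2]*1000).astype(np.float32));print(n,"rect",round(m["confidence"],2),np.round(rc[0],1),np.round(rc[1],1),round(rc[2],1),"px",cs.min(0),cs.max(0))
    return c
E
python3 -c "
from h import *
plan(.355,.323,.2,16)"
```

```text
[[[0.0272,0.0247,0.0028],np.float64(-4.6)],[[0.0252,0.0267,0.0028],np.float64(-4.6)],[[0.0229,0.0287,0.0028],np.float64(-4.6)],[[0.0205,0.0304,0.0028],np.float64(-4.6)],[[0.0181,0.032,0.0028],np.float64(-4.6)]]
[[[0.0154,0.0333,0.0028],np.float64(-4.6)],[[0.0127,0.0345,0.0029],np.float64(-4.6)],[[0.0099,0.0354,0.0028],np.float64(-4.5)]]
end [0.355 0.323 0.2  ] 16.0
```

Call:
apply_moves(
  moves=[
    [[0.027,0.025,0.003],-4.6],
    [[0.025,0.027,0.003],-4.6],
    [[0.023,0.029,0.003],-4.6],
    [[0.021,0.03,0.003],-4.6],
    [[0.018,0.032,0.003],-4.6],
  ],
  hand=0.087,
)

```text
time_s: 2.52
tcp_pos: [0.3053, 0.4192, 0.2076]
ee_rot: [[0.999, 0.044, 0.0], [0.044, -0.999, 0.0], [0.0, -0.0, -1.0]]
wrist_force: [1.1, 0.1, -0.8]
gripper_width: 1.002
gripper_force: 0.0
```

Call:
apply_moves(
  moves=[
    [[0.015,0.033,0.003],-4.6],
    [[0.013,0.034,0.003],-4.6],
    [[0.01,0.035,0.003],-4.6],
    [[0,0,0],0],
  ],
)

```text
time_s: 2.85
tcp_pos: [0.3555, 0.3187, 0.1981]
ee_rot: [[0.962, 0.275, -0.002], [0.275, -0.962, -0.002], [-0.002, 0.002, -1.0]]
wrist_force: [-0.4, -0.3, -0.4]
gripper_width: 1.004
gripper_force: 0.0
```

```bash
sed -i 's/u=round((w-yaw)\/(n-i),1)/u=round(float((w-yaw)\/(n-i)),1)/; s/np.round(M.T@d,4)/np.round(M.T@d,3)/' h.py; python3 -c "
from h import *
wl('long_stone','w1')"
```

```text
t 2.9 tcp [0.3555 0.3187 0.1981] yaw 15.9
long_stone p none
long_stone rect 0.96 [358.4 329.2] [149.1  50.1] 16.2 px [241 105] [294 257]
```

View pics/w1.png

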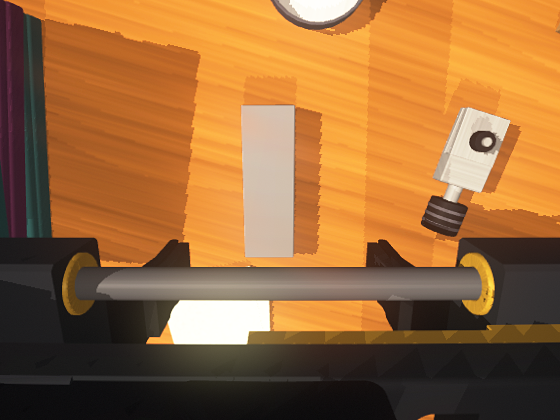

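```bash
python3 -c "
from h import *
plan(.358,.329,.012,16.2)
e=plan(.358,.329,.14,16.2,.03,start=[.358,.329,.011,16.2])
"
```

```text
[[[0.001,-0.001,0.037],-0.0],[[0.001,-0.001,0.037],-0.1],[[0.001,-0.001,0.038],-0.0],[[0.001,-0.001,0.037],-0.1],[[0.0,-0.0,0.038],-0.0]]
end [0.3579 0.3288 0.0119] 16.2
[[[0.0,0.0,-0.026],0.0],[[0.0,0.0,-0.026],0.0],[[0.0,0.0,-0.026],0.0],[[0.0,0.0,-0.026],0.0],[[0.0,0.0,-0.025],0.0]]
end [0.358 0.329 0.14 ] 16.2
```

Call:
apply_moves(
  moves=[
    [[0.001,-0.001,0.037],0],
    [[0.001,-0.001,0.037],0],
    [[0.001,-0.001,0.038],0],
    [[0.001,-0.001,0.037],0],
    [[0,0,0.037],0],
  ],
)

```text
time_s: 3.42
tcp_pos: [0.3575, 0.3308, 0.0114]
ee_rot: [[0.96, 0.279, 0.001], [0.279, -0.96, 0.002], [0.002, -0.002, -1.0]]
wrist_force: [0.3, 0.4, 0.2]
gripper_width: 0.999
gripper_force: 0.0
```

Call:
apply_moves(
  moves=[
    [[0,0,0],0],
    [[0,0,0],0],
  ],
)

```text
time_s: 3.58
tcp_pos: [0.3568, 0.3288, 0.0113]
ee_rot: [[0.96, 0.279, -0.002], [0.279, -0.96, -0.004], [-0.003, 0.004, -1.0]]
wrist_force: [0.9, 1.0, 1.1]
gripper_width: 1.001
gripper_force: 0.0
```

Call:
apply_moves(
  moves=[
    [[0,0,0],0],
    [[0,0,0],0],
    [[0,0,0],0],
    [[0,0,0],0],
    [[0,0,0],0],
  ],
  hand=0.03,
)

```text
time_s: 4.0
tcp_pos: [0.3579, 0.3294, 0.014]
ee_rot: [[0.961, 0.277, 0.002], [0.277, -0.961, 0.003], [0.002, -0.002, -1.0]]
wrist_force: [-0.5, -0.1, 0.7]
gripper_width: 0.702
gripper_force: 0.0
```

Call:
apply_moves(
  moves=[
    [[0,0,-0.01],0],
    [[0,0,-0.03],0],
    [[0,0,-0.03],0],
    [[0,0,-0.03],0],
    [[0,0,-0.03],0],
  ],
)

```text
time_s: 4.42
tcp_pos: [0.3574, 0.3284, 0.1446]
ee_rot: [[0.961, 0.277, 0.0], [0.277, -0.961, 0.001], [0.001, -0.001, -1.0]]
wrist_force: [0.5, 1.4, -0.5]
gripper_width: 0.373
gripper_force: 0.0
```

```bash
python3 -c "
from h import *
plan(.43,-.332,.14,-87.3,.035)"
```

```text
[[[-0.006,0.034,0.0],5.4],[[-0.003,0.035,0.0],5.4],[[0.001,0.035,0.0],5.4],[[0.004,0.035,0.0],5.4],[[0.007,0.034,0.0],5.5]]
[[[0.01,0.033,0.0],5.4],[[0.014,0.032,0.0],5.5],[[0.017,0.031,0.0],5.4],[[0.019,0.029,0.0],5.5],[[0.022,0.027,0.0],5.4]]
[[[0.025,0.025,0.001],5.5],[[0.027,0.023,0.0],5.4],[[0.029,0.02,0.001],5.5],[[0.03,0.017,0.0],5.4],[[0.032,0.014,0.001],5.5]]
[[[0.033,0.011,0.0],5.4],[[0.034,0.008,0.001],5.5],[[0.035,0.004,0.0],5.4],[[0.035,0.001,0.001],5.5]]
end [ 0.4303 -0.3319  0.1396] -87.3
```

The lift began before the slow fingers had closed, so the gripper came up empty. I'll reopen it and look at the stone again.

Call:
apply_moves(
  moves=[
    [[0,0,-0.03],0],
    [[0,0,-0.025],0],
    [[0,0,0],0],
    [[0,0,0],0],
    [[0,0,0],0],
  ],
  hand=0.087,
)

```text
time_s: 4.83
tcp_pos: [0.3571, 0.3281, 0.1974]
ee_rot: [[0.961, 0.276, -0.001], [0.276, -0.961, 0.0], [-0.001, -0.0, -1.0]]
wrist_force: [-1.0, -0.1, -0.8]
gripper_width: 0.666
gripper_force: 0.0
```

Call:
apply_moves(
  moves=[
    [[0,0,0],0],
    [[0,0,0],0],
    [[0,0,0],0],
    [[0,0,0],0],
    [[0,0,0],0],
  ],
)

```text
time_s: 5.25
tcp_pos: [0.3575, 0.3286, 0.1971]
ee_rot: [[0.961, 0.277, -0.001], [0.277, -0.961, -0.001], [-0.001, 0.001, -1.0]]
wrist_force: [0.4, 0.8, 0.1]
gripper_width: 0.984
gripper_force: 0.0
```

```bash
python3 -c "
from h import *
wl('long_stone','w2');plan(.358,.329,.012,16.2)"
```

```text
t 5.2 tcp [0.3575 0.3286 0.1971] yaw 16.1
long_stone org 0.91 [277. 186.] [0.3596 0.3302 0.0125]
long_stone rect 0.87 [359.  329.4] [148.6  49.8] 16.0 px [251 110] [304 261]
[[[0.0,-0.0,0.037],-0.0],[[0.0,-0.0,0.037],-0.0],[[0.0,-0.0,0.037],-0.0],[[0.0,-0.0,0.037],-0.1],[[0.001,-0.0,0.037],-0.0]]
end [0.3585 0.329  0.0124] 16.2
```

Unmoved.

Call:
apply_moves(
  moves=[
    [[0,0,0.037],0],
    [[0,0,0.037],0],
    [[0,0,0.037],0],
    [[0,0,0.037],0],
    [[0.001,0,0.037],0],
  ],
)

```text
time_s: 5.82
tcp_pos: [0.3585, 0.3291, 0.0115]
ee_rot: [[0.961, 0.277, 0.001], [0.277, -0.961, 0.001], [0.001, -0.001, -1.0]]
wrist_force: [0.7, 0.5, 0.3]
gripper_width: 0.999
gripper_force: 0.0
```

Call:
apply_moves(
  moves=[
    [[0,0,0],0],
    [[0,0,0],0],
    [[0,0,0],0],
    [[0,0,0],0],
    [[0,0,0],0],
  ],
  hand=0.03,
)

```text
time_s: 6.23
tcp_pos: [0.3594, 0.3307, 0.0151]
ee_rot: [[0.961, 0.277, 0.003], [0.277, -0.961, 0.005], [0.004, -0.004, -1.0]]
wrist_force: [0.0, -0.3, 0.1]
gripper_width: 0.707
gripper_force: 0.0
```

Call:
apply_moves(
  moves=[
    [[0,0,0],0],
    [[0,0,0],0],
    [[0,0,0],0],
    [[0,0,0],0],
    [[0,0,0],0],
  ],
)

```text
time_s: 6.65
tcp_pos: [0.3589, 0.3294, 0.0142]
ee_rot: [[0.961, 0.277, 0.001], [0.277, -0.961, 0.001], [0.002, -0.001, -1.0]]
wrist_force: [0.9, -1.7, 8.2]
gripper_width: 0.568
gripper_force: 30.0
```

Call:
apply_moves(
  moves=[
    [[0,0,-0.01],0],
    [[0,0,-0.025],0],
    [[0,0,-0.03],0],
    [[0,0,-0.03],0],
    [[0,0,-0.03],0],
  ],
)

```text
time_s: 7.07
tcp_pos: [0.3577, 0.3281, 0.1385]
ee_rot: [[0.961, 0.276, -0.001], [0.276, -0.961, -0.001], [-0.002, 0.001, -1.0]]
wrist_force: [1.1, 0.8, -3.1]
gripper_width: 0.57
gripper_force: 30.0
```

Call:
apply_moves(
  moves=[
    [[-0.006,0.034,0.0],5.4],
    [[-0.003,0.035,0.0],5.4],
    [[0.001,0.035,0.0],5.4],
    [[0.004,0.035,0.0],5.4],
    [[0.007,0.034,0.0],5.5],
  ],
)

```text
time_s: 7.48
tcp_pos: [0.3764, 0.1534, 0.1374]
ee_rot: [[0.981, -0.196, -0.001], [-0.196, -0.981, 0.0], [-0.001, 0.0, -1.0]]
wrist_force: [0.9, -0.3, -2.9]
gripper_width: 0.571
gripper_force: 30.0
```

Call:
apply_moves(
  moves=[
    [[0.01,0.033,0.0],5.4],
    [[0.014,0.032,0.0],5.5],
    [[0.017,0.031,0.0],5.4],
    [[0.019,0.029,0.0],5.5],
    [[0.022,0.027,0.0],5.4],
  ],
)

```text
time_s: 7.9
tcp_pos: [0.3959, -0.0194, 0.1375]
ee_rot: [[0.783, -0.623, -0.0], [-0.623, -0.783, 0.001], [-0.001, -0.0, -1.0]]
wrist_force: [0.4, 0.6, -3.1]
gripper_width: 0.576
gripper_force: 30.0
```

Call:
apply_moves(
  moves=[
    [[0.025,0.025,0.001],5.5],
    [[0.027,0.023,0.0],5.4],
    [[0.029,0.02,0.001],5.5],
    [[0.03,0.017,0.0],5.4],
    [[0.032,0.014,0.001],5.5],
  ],
)

```text
time_s: 8.32
tcp_pos: [0.415, -0.1937, 0.1344]
ee_rot: [[0.409, -0.912, -0.0], [-0.912, -0.409, 0.001], [-0.001, -0.0, -1.0]]
wrist_force: [0.6, 0.1, -3.3]
gripper_width: 0.57
gripper_force: 30.0
```

Call:
apply_moves(
  moves=[
    [[0.033,0.011,0.0],5.4],
    [[0.034,0.008,0.001],5.5],
    [[0.035,0.004,0.0],5.4],
    [[0.035,0.001,0.001],5.5],
    [[0,0,0],0],
  ],
)

```text
time_s: 8.73
tcp_pos: [0.4319, -0.3361, 0.1318]
ee_rot: [[0.039, -0.999, 0.001], [-0.999, -0.039, -0.002], [0.002, -0.001, -1.0]]
wrist_force: [1.0, 0.3, -3.1]
gripper_width: 0.566
gripper_force: 30.0
```

```bash
python3 -c "
from h import *
print(r.sense()['gripper_width'],r.sense()['gripper_force'])
wl('long_stone tray','w3')
c=imaging.capture('top');cv2.imwrite('pics/t3.png',c['frame'])
e=plan(.518,-.332,.14,-87.3,.035)"
```

```text
0.5660134619360705 29.998745620250702
t 8.7 tcp [ 0.4319 -0.3361  0.1318] yaw -87.8
long_stone org 0.59 [278. 261.] [ 0.4301 -0.2852  0.0125]
long_stone rect 0.83 [ 432.7 -350.8] [ 89.6 130.6] 2.2 px [218 102] [337 267]
tray org 0.6 [130. 202.] [ 0.5596 -0.3294  0.    ]
tray rect 0.78 [ 561.  -352.2] [167.  149.9] 2.4 px [ 0 80] [223 266]
[[[0.002,-0.029,-0.003],0.0],[[0.002,-0.029,-0.002],0.0],[[0.002,-0.029,-0.003],0.0]]
end [ 0.5183 -0.3319  0.1405] -87.3
```

View pics/t3.png

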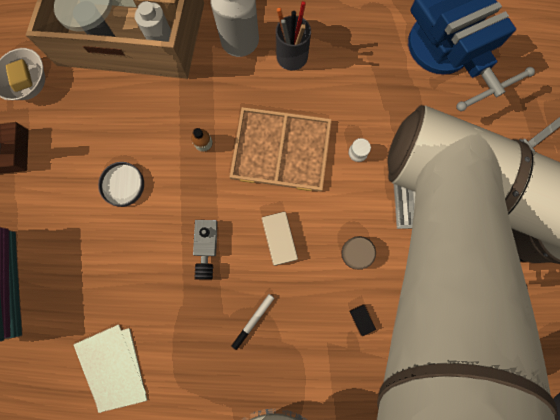

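Call:
apply_moves(
  moves=[
    [[0.001,-0.029,0],0],
    [[0.001,-0.029,0],0],
    [[0.001,-0.029,0],0],
    [[0,0,0],0],
  ],
)

```text
time_s: 9.37
tcp_pos: [0.5242, -0.3293, 0.1329]
ee_rot: [[0.051, -0.999, 0.005], [-0.999, -0.051, -0.002], [0.003, -0.005, -1.0]]
wrist_force: [0.4, -0.3, -2.3]
gripper_width: 0.567
gripper_force: 30.0
```

```bash
python3 -c "
from h import *
wl('tray','w4')
e=plan(.519,-.332,.03,-87.5,.035)"
```

```text
t 9.4 tcp [ 0.5242 -0.3293  0.1329] yaw -87.1
tray p none
tray rect 0.75 [ 560.4 -350.6] [168.2 152.2] 3.3 px [124  76] [343 265]
[[[0.001,-0.0,0.034],0.1],[[0.001,-0.0,0.034],0.1],[[0.001,-0.001,0.034],0.1]]
end [ 0.5193 -0.3317  0.0301] -87.5
```

View pics/w4.png

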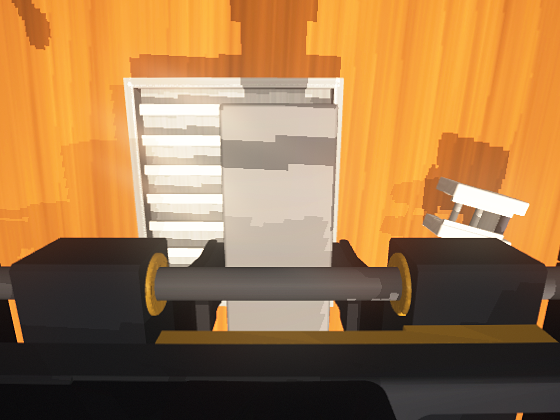

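Call:
apply_moves(
  moves=[
    [[0.001,0,0.034],0.1],
    [[0.001,0,0.034],0.1],
    [[0,-0.001,0.03],0.1],
    [[0,0,0],0],
  ],
)

```text
time_s: 9.85
tcp_pos: [0.5136, -0.3296, 0.0284]
ee_rot: [[0.039, -0.999, -0.013], [-0.999, -0.039, 0.006], [-0.007, 0.013, -1.0]]
wrist_force: [-2.5, 1.1, -4.8]
gripper_width: 0.57
gripper_force: 30.0
```

```bash
python3 -c "
from h import *
s=r.sense();print(s['tcp_pos'],s['wrist_force'])
plan(.519,-.332,.022,-87.5)"
```

```text
[ 0.51364656 -0.32956496  0.02838334] [-2.54107298  1.10052887 -4.81244422]
[[[0.003,-0.005,0.006],-0.2]]
end [ 0.5188 -0.3324  0.0224] -87.5
```

Call:
apply_moves(
  moves=[
    [[0,0,0],0],
    [[0,0,0],0],
    [[0,0,0],0],
    [[0,0,0.002],0],
    [[0,0,0.002],0],
  ],
)

```text
time_s: 10.27
tcp_pos: [0.5206, -0.3325, 0.0325]
ee_rot: [[0.041, -0.999, 0.004], [-0.999, -0.041, -0.001], [0.001, -0.003, -1.0]]
wrist_force: [0.6, 0.2, -3.6]
gripper_width: 0.57
gripper_force: 30.0
```

Call:
apply_moves(
  moves=[
    [[0,0,0.002],0],
    [[0,0,0],0],
  ],
)

```text
time_s: 10.43
tcp_pos: [0.5194, -0.332, 0.0286]
ee_rot: [[0.041, -0.999, -0.0], [-0.999, -0.041, 0.0], [-0.0, 0.0, -1.0]]
wrist_force: [0.1, 0.7, -3.6]
gripper_width: 0.569
gripper_force: 30.0
```

Call:
apply_moves(
  moves=[
    [[0,0,0.002],0],
    [[0,0,0.002],0],
    [[0,0,0],0],
  ],
)

```text
time_s: 10.68
tcp_pos: [0.5193, -0.332, 0.024]
ee_rot: [[0.041, -0.999, -0.001], [-0.999, -0.041, 0.0], [-0.0, 0.001, -1.0]]
wrist_force: [0.6, -0.0, -3.3]
gripper_width: 0.57
gripper_force: 30.0
```

Call:
apply_moves(
  moves=[
    [[0,0,0.001],0],
    [[0,0,0.001],0],
    [[0,0,0],0],
  ],
)

```text
time_s: 10.93
tcp_pos: [0.5197, -0.3322, 0.0224]
ee_rot: [[0.041, -0.999, -0.0], [-0.999, -0.041, -0.0], [0.0, 0.0, -1.0]]
wrist_force: [0.3, 0.5, -3.7]
gripper_width: 0.57
gripper_force: 30.0
```

Call:
apply_moves(
  moves=[
    [[0,0,0.001],0],
    [[0,0,0.001],0],
    [[0,0,0],0],
  ],
)

```text
time_s: 11.18
tcp_pos: [0.5198, -0.3322, 0.0223]
ee_rot: [[0.042, -0.999, 0.0], [-0.999, -0.042, -0.001], [0.001, -0.0, -1.0]]
wrist_force: [-2.8, 1.7, 5.9]
gripper_width: 0.575
gripper_force: 30.0
```

Call:
apply_moves(
  moves=[
    [[0,0,0.001],0],
    [[0,0,0],0],
  ],
)

```text
time_s: 11.35
tcp_pos: [0.5197, -0.3322, 0.0222]
ee_rot: [[0.042, -0.999, 0.0], [-0.999, -0.042, -0.001], [0.001, -0.0, -1.0]]
wrist_force: [-3.6, 2.1, 9.5]
gripper_width: 0.571
gripper_force: 30.0
```

Call:
apply_moves(
  moves=[
    [[0,0,0],0],
    [[0,0,0],0],
    [[0,0,0],0],
  ],
  hand=0.062,
)

```text
time_s: 11.6
tcp_pos: [0.5202, -0.3324, 0.02]
ee_rot: [[0.042, -0.999, 0.001], [-0.999, -0.042, -0.001], [0.001, -0.001, -1.0]]
wrist_force: [-0.6, 0.5, 0.6]
gripper_width: 0.683
gripper_force: 0.0
```

Call:
apply_moves(
  moves=[
    [[0,0,-0.004],0],
    [[0,0,-0.02],0],
    [[0,0,-0.04],0],
    [[0,0,-0.04],0],
    [[0,0,-0.04],0],
  ],
)

```text
time_s: 12.02
tcp_pos: [0.5193, -0.3322, 0.1651]
ee_rot: [[0.042, -0.999, -0.001], [-0.999, -0.042, -0.0], [-0.0, 0.001, -1.0]]
wrist_force: [1.0, -1.1, 0.1]
gripper_width: 0.712
gripper_force: 0.0
```

```bash
python3 -c "
from h import *
wl('long_stone tray','w5')
e=plan(.45,.003,.2,-164,.04)"
```

```text
t 12.0 tcp [ 0.5193 -0.3322  0.1651] yaw -87.6
long_stone org 0.9 [277. 196.] [ 0.5197 -0.331   0.0125]
long_stone rect 0.61 [ 520.3 -337. ] [ 52.8 140.3] 2.0 px [247 110] [308 267]
tray org 0.84 [237. 194.] [ 0.5582 -0.329   0.    ]
tray rect 0.75 [ 560.1 -344.1] [167.5 164. ] 2.4 px [133  85] [328 266]
[[[-0.031,0.005,-0.003],6.9],[[-0.03,0.009,-0.003],6.9],[[-0.029,0.012,-0.003],6.9],[[-0.027,0.016,-0.003],7.0],[[-0.025,0.019,-0.004],6.9]]
[[[-0.022,0.021,-0.003],7.0],[[-0.02,0.024,-0.004],6.9],[[-0.016,0.026,-0.003],7.0],[[-0.013,0.028,-0.004],6.9],[[-0.01,0.029,-0.003],7.0]]
[[[-0.006,0.031,-0.004],6.9]]
end [0.4501 0.0032 0.2005] -164.0
```

View pics/w5.png

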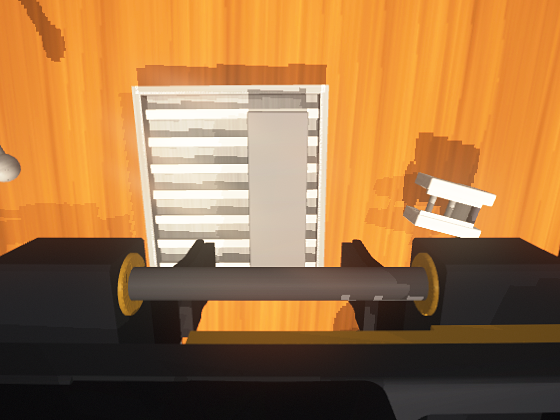

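Long stone lies inside the tray (px 248–308 × 110–267), well placed. Next the short stone.

Call:
apply_moves(
  moves=[
    [[-0.031,0.005,-0.003],6.9],
    [[-0.03,0.009,-0.003],6.9],
    [[-0.029,0.012,-0.003],6.9],
    [[-0.027,0.016,-0.003],7.0],
    [[-0.025,0.019,-0.004],6.9],
  ],
  hand=0.087,
)

```text
time_s: 12.68
tcp_pos: [0.4858, -0.1772, 0.1774]
ee_rot: [[-0.539, -0.842, -0.005], [-0.842, 0.539, 0.0], [0.002, 0.004, -1.0]]
wrist_force: [0.4, 0.4, 0.1]
gripper_width: 0.971
gripper_force: 0.0
```

Call:
apply_moves(
  moves=[
    [[-0.022,0.021,-0.003],7.0],
    [[-0.02,0.024,-0.004],6.9],
    [[-0.016,0.026,-0.003],7.0],
    [[-0.013,0.028,-0.004],6.9],
    [[-0.01,0.029,-0.003],7.0],
  ],
)

```text
time_s: 13.1
tcp_pos: [0.4558, -0.0308, 0.1947]
ee_rot: [[-0.917, -0.399, -0.004], [-0.399, 0.917, -0.001], [0.004, 0.001, -1.0]]
wrist_force: [0.2, -0.4, 0.7]
gripper_width: 0.998
gripper_force: 0.0
```

Call:
apply_moves(
  moves=[
    [[-0.006,0.031,-0.004],6.9],
    [[0,0,0],0],
    [[0,0,0],0],
    [[0,0,0],0],
  ],
)

```text
time_s: 13.43
tcp_pos: [0.4501, -0.003, 0.1987]
ee_rot: [[-0.954, -0.3, -0.003], [-0.3, 0.954, -0.001], [0.003, -0.0, -1.0]]
wrist_force: [0.9, -0.3, 0.5]
gripper_width: 1.0
gripper_force: 0.0
```

```bash
python3 -c "
from h import *
wl('short_stone','w6')
e=plan(.45,.003,.012,-164,.04)"
```

```text
t 13.4 tcp [ 0.4501 -0.003   0.1987] yaw -162.6
short_stone org 0.96 [284. 185.] [0.4445 0.0019 0.0125]
short_stone rect 0.89 [ 4.46e+02 -3.00e-01] [100.6  50.7] 15.3 px [255 135] [309 237]
[[[-0.0,0.001,0.037],0.3],[[-0.0,0.001,0.038],0.3],[[-0.0,0.002,0.037],0.2],[[-0.001,0.001,0.038],0.3],[[-0.0,0.002,0.037],0.2]]
end [0.4494 0.0033 0.0122] -164.0
```

Call:
apply_moves(
  moves=[
    [[0.001,0.001,0.037],0.4],
    [[0.001,0.001,0.037],0.4],
    [[0.001,0.001,0.037],0.4],
    [[0,0,0.037],0.3],
    [[0,0,0.028],0],
  ],
)

```text
time_s: 14.0
tcp_pos: [0.4457, -0.0022, 0.0214]
ee_rot: [[-0.962, -0.271, -0.003], [-0.271, 0.962, -0.001], [0.003, -0.0, -1.0]]
wrist_force: [0.1, 0.3, -0.3]
gripper_width: 1.001
gripper_force: 0.0
```

Call:
apply_moves(
  moves=[
    [[0,0,0],0],
    [[0,0,0],0],
    [[0,0,0],0],
    [[0,0,0],0],
  ],
)

```text
time_s: 14.33
tcp_pos: [0.4486, -0.0006, 0.0257]
ee_rot: [[-0.962, -0.273, 0.004], [-0.273, 0.962, 0.001], [-0.004, 0.0, -1.0]]
wrist_force: [0.0, 0.2, -0.5]
gripper_width: 1.0
gripper_force: 0.0
```

```bash
python3 -c "
from h import *
e=plan(.446,.0,.012,-164.5,.04)"
```

```text
[[[0.002,0.001,0.014],0.4]]
end [ 4.464e-01 -2.000e-04  1.170e-02] -164.5
```

Call:
apply_moves(
  moves=[
    [[0.001,0,0.006],0.3],
    [[0,0,0.005],0],
    [[0,0,0],0],
    [[0,0,0],0],
    [[0,0,0],0],
  ],
)

```text
time_s: 14.75
tcp_pos: [0.4461, -0.001, 0.0131]
ee_rot: [[-0.963, -0.269, 0.0], [-0.269, 0.963, 0.0], [-0.0, -0.0, -1.0]]
wrist_force: [0.7, 0.9, -0.0]
gripper_width: 0.995
gripper_force: 0.0
```

Call:
apply_moves(
  moves=[
    [[0,0,0],0],
    [[0,0,0],0],
    [[0,0,0],0],
    [[0,0,0],0],
    [[0,0,0],0],
  ],
  hand=0.03,
)

```text
time_s: 15.17
tcp_pos: [0.446, -0.0011, 0.0129]
ee_rot: [[-0.963, -0.268, 0.0], [-0.268, 0.963, 0.0], [-0.0, -0.0, -1.0]]
wrist_force: [-0.2, -0.4, 0.4]
gripper_width: 0.707
gripper_force: 0.0
```

Call:
apply_moves(
  moves=[
    [[0,0,0],0],
    [[0,0,0],0],
    [[0,0,0],0],
    [[0,0,0],0],
    [[0,0,0],0],
  ],
)

```text
time_s: 15.58
tcp_pos: [0.446, -0.0011, 0.0129]
ee_rot: [[-0.963, -0.268, 0.0], [-0.268, 0.963, 0.0], [-0.0, 0.0, -1.0]]
wrist_force: [-0.7, 0.8, 0.2]
gripper_width: 0.571
gripper_force: 30.0
```

```bash
python3 -c "
from h import *
s=r.sense()
wl('short_stone','w7')
print(s['tcp_pos'])
e=plan(.45,-.1,.14,-145,.035)
e=plan(.598,-.328,.14,-87.5,.035,start=[.446,0,.14,-164.5])"
```

```text
t 15.6 tcp [ 0.446  -0.0011  0.0129] yaw -164.4
short_stone org 0.63 [281. 260.] [0.446  0.0005 0.0125]
short_stone c none
[ 0.44599883 -0.00105617  0.0129115 ]
[[[0.005,-0.019,-0.025],-3.9],[[0.006,-0.019,-0.026],-3.9],[[0.007,-0.019,-0.025],-3.9],[[0.008,-0.018,-0.026],-3.9],[[0.009,-0.017,-0.025],-3.8]]
end [ 0.4503 -0.0997  0.1399] -145.0
[[[-0.005,-0.032,0.0],-7.0],[[-0.001,-0.033,0.0],-7.0],[[0.003,-0.033,0.0],-7.0],[[0.007,-0.032,0.0],-7.0],[[0.01,-0.031,0.0],-7.0]]
[[[0.014,-0.03,0.0],-7.0],[[0.018,-0.028,0.0],-7.0],[[0.021,-0.025,0.0],-7.0],[[0.024,-0.023,0.0],-7.0],[[0.026,-0.02,0.0],-7.0]]
[[[0.028,-0.016,0.0],-7.0]]
end [ 0.5981 -0.3276  0.14  ] -87.5
```

Call:
apply_moves(
  moves=[
    [[0,0,-0.01],0],
    [[0,0,-0.025],0],
    [[0,0,-0.03],0],
    [[0,0,-0.03],0],
    [[0,0,-0.032],0],
  ],
)

```text
time_s: 16.15
tcp_pos: [0.4446, -0.0015, 0.1403]
ee_rot: [[-0.963, -0.268, -0.003], [-0.268, 0.963, -0.001], [0.003, 0.0, -1.0]]
wrist_force: [2.0, 0.1, -3.1]
gripper_width: 0.571
gripper_force: 30.0
```

Call:
apply_moves(
  moves=[
    [[-0.005,-0.032,0.0],-7.0],
    [[-0.001,-0.033,0.0],-7.0],
    [[0.003,-0.033,0.0],-7.0],
    [[0.007,-0.032,0.0],-7.0],
    [[0.01,-0.031,0.0],-7.0],
  ],
)

```text
time_s: 16.57
tcp_pos: [0.5085, -0.1453, 0.1392]
ee_rot: [[-0.652, -0.758, -0.002], [-0.758, 0.652, 0.001], [0.001, 0.002, -1.0]]
wrist_force: [1.5, 0.1, -3.7]
gripper_width: 0.572
gripper_force: 30.0
```

Call:
apply_moves(
  moves=[
    [[0.014,-0.03,0.0],-7.0],
    [[0.018,-0.028,0.0],-7.0],
    [[0.021,-0.025,0.0],-7.0],
    [[0.024,-0.023,0.0],-7.0],
    [[0.026,-0.02,0.0],-7.0],
  ],
)

```text
time_s: 16.98
tcp_pos: [0.5749, -0.2966, 0.1386]
ee_rot: [[-0.099, -0.995, -0.003], [-0.995, 0.099, 0.001], [-0.001, 0.003, -1.0]]
wrist_force: [0.5, 0.9, -1.3]
gripper_width: 0.574
gripper_force: 30.0
```

Call:
apply_moves(
  moves=[
    [[0.028,-0.016,0.0],-7.0],
    [[0,0,0],0],
    [[0,0,0],0],
    [[0,0,0],0],
  ],
)

```text
time_s: 17.32
tcp_pos: [0.5873, -0.3244, 0.1383]
ee_rot: [[0.015, -1.0, -0.003], [-1.0, -0.015, 0.002], [-0.002, 0.003, -1.0]]
wrist_force: [-0.1, 1.1, -3.0]
gripper_width: 0.571
gripper_force: 30.0
```

```bash
python3 -c "
from h import *
wl('tray long_stone short_stone','w8')
e=plan(.599,-.328,.03,-87.5,.035)"
```

```text
t 17.3 tcp [ 0.5873 -0.3244  0.1383] yaw -89.1
tray p none
tray rect 0.61 [ 560.6 -359.1] [167.  134.5] 2.6 px [203  71] [418 241]
long_stone org 0.71 [363. 194.] [ 0.5154 -0.3319  0.0125]
long_stone rect 0.91 [ 520.1 -339.5] [ 55.3 135.8] 2.4 px [328  99] [401 266]
short_stone org 0.84 [279. 259.] [ 0.5856 -0.2722  0.0125]
short_stone rect 0.7 [ 586.8 -316.4] [91.3 91.9] 0.9 px [221 158] [335 267]
[[[0.001,-0.003,0.028],-0.4],[[0.001,-0.002,0.027],-0.4],[[0.001,-0.003,0.028],-0.3],[[0.001,-0.002,0.027],-0.4]]
end [ 0.5986 -0.3278  0.0304] -87.5
```

View pics/w8.png

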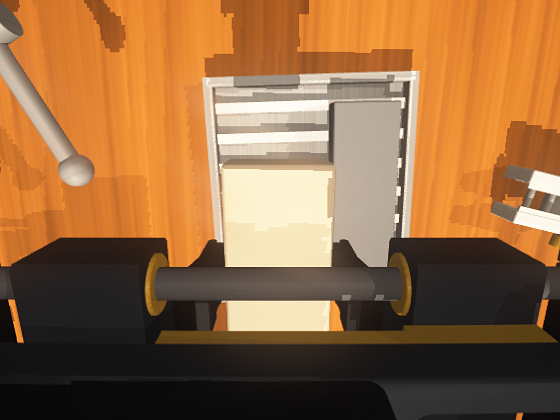

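```bash
python3 -c "
from h import *
a=imaging.capture('top');b=imaging.capture('side')
va,vb=ray(a,[[462,106]])[0],ray(b,[[482,263]])[0];ea,eb=np.array(a['eye']),np.array(b['eye'])
t=np.linalg.lstsq(np.c_[va,-vb],eb-ea,rcond=None)[0];print(ea+t[0]*va,eb+t[1]*vb)
e=plan(.599,-.328,.035,-87.5,.035)"
```

```text
[ 0.71101351 -0.36191055  0.08703565] [ 0.70881826 -0.36036651  0.08528385]
[[[0.001,-0.003,0.026],-0.4],[[0.001,-0.002,0.026],-0.4],[[0.001,-0.003,0.027],-0.3],[[0.001,-0.002,0.026],-0.4]]
end [ 0.5986 -0.3281  0.0353] -87.5
```

```bash
python3 -c "
from h import *
e=plan(.596,-.314,.04,-87.5,.03)"
```

```text
[[[-0.003,-0.002,0.025],-0.4],[[-0.002,-0.002,0.025],-0.4],[[-0.003,-0.002,0.025],-0.3],[[-0.002,-0.002,0.025],-0.4]]
end [ 0.5962 -0.3141  0.0403] -87.5
```

Call:
apply_moves(
  moves=[
    [[-0.003,-0.002,0.025],-0.4],
    [[-0.002,-0.002,0.025],-0.4],
    [[-0.003,-0.002,0.02],-0.4],
    [[-0.002,-0.002,0.02],-0.4],
    [[0,0,0],0],
  ],
)

```text
time_s: 18.18
tcp_pos: [0.5933, -0.3128, 0.0451]
ee_rot: [[0.045, -0.999, -0.008], [-0.999, -0.045, 0.004], [-0.004, 0.008, -1.0]]
wrist_force: [-1.0, 0.1, -3.0]
gripper_width: 0.57
gripper_force: 30.0
```

Call:
apply_moves(
  moves=[
    [[0,0,0],0],
    [[0,0,0],0],
    [[0,0,0],0],
    [[0,0,0],0],
    [[0,0,0],0],
  ],
)

```text
time_s: 18.6
tcp_pos: [0.5967, -0.3149, 0.0514]
ee_rot: [[0.045, -0.999, 0.002], [-0.999, -0.045, -0.001], [0.001, -0.002, -1.0]]
wrist_force: [0.5, -0.9, -2.2]
gripper_width: 0.568
gripper_force: 30.0
```

```bash
python3 -c "
from h import *
e=plan(.596,-.314,.024,-87.5,.005)"
```

```text
[[[-0.0,0.0,0.005],0.0],[[-0.0,0.0,0.004],0.0],[[-0.0,0.0,0.005],0.0],[[-0.0,0.0,0.004],0.0],[[-0.0,0.0,0.005],0.0]]
[[[-0.001,0.001,0.004],0.1]]
end [ 0.5957 -0.3139  0.0244] -87.5
```

Call:
apply_moves(
  moves=[
    [[0,0,0.005],0],
    [[0,0,0.005],0],
    [[0,0,0.005],0],
    [[0,0,0.005],0],
    [[0,0,0.005],0],
  ],
)

```text
time_s: 19.02
tcp_pos: [0.5959, -0.3145, 0.024]
ee_rot: [[0.045, -0.999, -0.001], [-0.999, -0.045, 0.0], [-0.0, 0.001, -1.0]]
wrist_force: [-0.2, -0.7, -3.0]
gripper_width: 0.57
gripper_force: 30.0
```

Call:
apply_moves(
  moves=[
    [[0,0,0],0],
    [[0,0,0],0],
    [[0,0,0],0],
    [[0,0,0.001],0],
    [[0,0,0.001],0],
  ],
)

```text
time_s: 19.43
tcp_pos: [0.5965, -0.3147, 0.0233]
ee_rot: [[0.045, -0.999, 0.001], [-0.999, -0.045, -0.0], [0.0, -0.001, -1.0]]
wrist_force: [0.6, 0.4, -2.6]
gripper_width: 0.572
gripper_force: 30.0
```

Call:
apply_moves(
  moves=[
    [[0,0,0],0],
    [[0,0,0.001],0],
    [[0,0,0.001],0],
    [[0,0,0],0],
  ],
)

```text
time_s: 19.77
tcp_pos: [0.5963, -0.3146, 0.021]
ee_rot: [[0.045, -0.999, 0.0], [-0.999, -0.045, -0.0], [0.0, -0.0, -1.0]]
wrist_force: [0.4, -0.2, -1.7]
gripper_width: 0.569
gripper_force: 30.0
```

Call:
apply_moves(
  moves=[
    [[0,0,0.001],0],
    [[0,0,0],0],
    [[0,0,0],0],
  ],
)

```text
time_s: 20.02
tcp_pos: [0.5963, -0.3146, 0.021]
ee_rot: [[0.045, -0.999, 0.0], [-0.999, -0.045, -0.0], [0.0, -0.0, -1.0]]
wrist_force: [-1.9, 1.7, 4.7]
gripper_width: 0.571
gripper_force: 30.0
```

Call:
apply_moves(
  moves=[
    [[0,0,0.0005],0],
    [[0,0,0],0],
  ],
)

```text
time_s: 20.18
tcp_pos: [0.5963, -0.3146, 0.021]
ee_rot: [[0.046, -0.999, 0.0], [-0.999, -0.046, -0.0], [0.0, -0.0, -1.0]]
wrist_force: [-3.3, 2.4, 6.4]
gripper_width: 0.571
gripper_force: 30.0
```

Call:
apply_moves(
  moves=[
    [[0,0,0],0],
    [[0,0,0],0],
    [[0,0,0],0],
    [[0,0,0],0],
  ],
  hand=0.06,
)

```text
time_s: 20.52
tcp_pos: [0.5963, -0.3147, 0.0191]
ee_rot: [[0.045, -0.999, 0.0], [-0.999, -0.045, -0.0], [0.0, -0.0, -1.0]]
wrist_force: [1.0, -0.0, 0.8]
gripper_width: 0.677
gripper_force: 0.0
```

Call:
apply_moves(
  moves=[
    [[0,0,-0.003],0],
    [[0,0,-0.02],0],
    [[0,0,-0.04],0],
    [[0,0,-0.04],0],
    [[0,0,-0.04],0],
  ],
)

```text
time_s: 20.93
tcp_pos: [0.5958, -0.3146, 0.1638]
ee_rot: [[0.045, -0.999, -0.001], [-0.999, -0.045, -0.0], [-0.0, 0.001, -1.0]]
wrist_force: [0.6, -0.6, 0.9]
gripper_width: 0.694
gripper_force: 0.0
```

```bash
python3 -c "
from h import *
wl('long_stone short_stone tray','w9')
e=plan(.42,-.157,.2,-87.5,.04)"
```

```text
t 20.9 tcp [ 0.5958 -0.3146  0.1638] yaw -87.4
long_stone org 0.85 [367. 182.] [ 0.5155 -0.331   0.0125]
long_stone rect 0.62 [ 519.8 -330.3] [ 55.4 152.5] 2.3 px [332  93] [405 266]
short_stone org 0.73 [281. 199.] [ 0.5931 -0.3112  0.0125]
short_stone rect 0.66 [ 596.6 -312.4] [ 51.1 103.7] 2.5 px [247 141] [306 256]
tray org 0.67 [319. 178.] [ 0.558  -0.3305  0.    ]
tray rect 0.56 [ 559.4 -336.7] [167.9 178.1] 3.0 px [222  67] [422 267]
[[[-0.027,0.028,-0.007],0.0],[[-0.028,0.028,-0.006],0.0],[[-0.027,0.028,-0.007],0.0],[[-0.028,0.028,-0.006],0.0],[[-0.027,0.028,-0.007],0.0]]
[[[-0.028,0.028,-0.006],0.1]]
end [ 0.4199 -0.1569  0.1996] -87.5
```

View pics/w9.png

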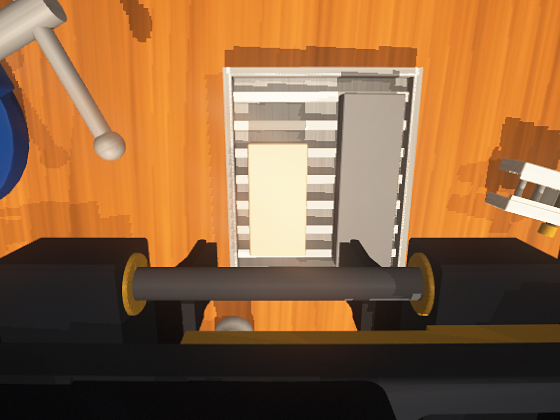

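Both stones sit in the tray with a clear gap (short px 247–306, long 340–405). Next, the axe stone.

Call:
apply_moves(
  moves=[
    [[-0.027,0.028,-0.007],0],
    [[-0.028,0.028,-0.006],0],
    [[-0.027,0.028,-0.007],0],
    [[-0.028,0.028,-0.006],0],
    [[-0.027,0.028,-0.007],0],
  ],
  hand=0.087,
)

```text
time_s: 21.7
tcp_pos: [0.4477, -0.183, 0.1936]
ee_rot: [[0.045, -0.999, -0.004], [-0.999, -0.045, 0.0], [-0.001, 0.004, -1.0]]
wrist_force: [0.6, 1.1, 0.7]
gripper_width: 0.957
gripper_force: 0.0
```

Call:
apply_moves(
  moves=[
    [[-0.028,0.028,-0.006],0],
    [[0,0,0],0],
    [[0,0,0],0],
    [[0,0,0],0],
    [[0,0,0],0],
  ],
)

```text
time_s: 22.12
tcp_pos: [0.4214, -0.1576, 0.2007]
ee_rot: [[0.045, -0.999, -0.001], [-0.999, -0.045, -0.0], [0.0, 0.001, -1.0]]
wrist_force: [0.5, 0.5, -0.3]
gripper_width: 0.999
gripper_force: 0.0
```

```bash
python3 -c "
from h import *
wl('axe_stone','w10')
e=plan(.42,-.157,.05,-87.5,.04)"
```

```text
t 22.1 tcp [ 0.4214 -0.1576  0.2007] yaw -87.4
axe_stone org 0.85 [278. 187.] [ 0.4207 -0.1597  0.017 ]
axe_stone rect 0.94 [ 420.8 -161.3] [63.8 65.2] 47.1 px [245 152] [312 221]
[[[-0.0,0.0,0.038],0.0],[[-0.0,0.0,0.038],0.0],[[-0.0,0.001,0.037],0.0],[[-0.001,0.0,0.038],0.0]]
end [ 0.4203 -0.1568  0.0496] -87.5
```

Call:
apply_moves(
  moves=[
    [[0.001,0,0.037],0],
    [[0.001,0,0.037],0],
    [[0,0,0.037],0],
    [[0,0,0.037],0],
    [[0,0,0.023],0],
  ],
)

```text
time_s: 22.68
tcp_pos: [0.4192, -0.1597, 0.027]
ee_rot: [[0.044, -0.999, -0.005], [-0.999, -0.044, 0.0], [-0.001, 0.005, -1.0]]
wrist_force: [0.8, 0.1, -0.3]
gripper_width: 1.003
gripper_force: 0.0
```

Call:
apply_moves(
  moves=[
    [[0,0,0],0],
    [[0,0,0],0],
    [[0,0,0.006],0],
    [[0,0,0.006],0],
    [[0,0,0],0],
  ],
)

```text
time_s: 23.1
tcp_pos: [0.4214, -0.1593, 0.0188]
ee_rot: [[0.045, -0.999, 0.001], [-0.999, -0.045, 0.0], [-0.0, -0.001, -1.0]]
wrist_force: [-0.6, -0.3, 0.4]
gripper_width: 0.998
gripper_force: 0.0
```

Call:
apply_moves(
  moves=[
    [[0,0,0],0],
    [[0,0,0],0],
    [[0,0,0],0],
    [[0,0,0],0],
    [[0,0,0],0],
  ],
  hand=0.045,
)

```text
time_s: 23.52
tcp_pos: [0.421, -0.1593, 0.0189]
ee_rot: [[0.045, -0.999, 0.0], [-0.999, -0.045, -0.0], [0.0, -0.0, -1.0]]
wrist_force: [0.5, 0.4, 2.7]
gripper_width: 0.747
gripper_force: 30.0
```

Call:
apply_moves(
  moves=[
    [[0,0,0],0],
    [[0,0,0],0],
    [[0,0,0],0],
  ],
)

```text
time_s: 23.77
tcp_pos: [0.4211, -0.1593, 0.0188]
ee_rot: [[0.045, -0.999, 0.0], [-0.999, -0.045, -0.0], [0.0, -0.0, -1.0]]
wrist_force: [-1.3, 1.6, 4.9]
gripper_width: 0.745
gripper_force: 30.0
```

```bash
python3 -c "
from h import *
e=plan(.5535,.338,.15,-87.5,.037,start=[.421,-.159,.14,-87.4])"
```

```text
[[[-0.035,-0.011,-0.001],0.0],[[-0.035,-0.011,-0.001],0.0],[[-0.035,-0.011,-0.001],0.0],[[-0.035,-0.011,-0.001],0.0],[[-0.035,-0.011,-0.001],0.0]]
[[[-0.035,-0.011,-0.001],0.0],[[-0.035,-0.011,-0.0],0.0],[[-0.035,-0.011,-0.001],0.0],[[-0.035,-0.011,-0.0],0.0],[[-0.035,-0.011,-0.001],0.0]]
[[[-0.035,-0.011,-0.0],0.0],[[-0.035,-0.011,-0.001],0.0],[[-0.035,-0.011,-0.0],0.0],[[-0.035,-0.012,-0.001],0.1]]
end [0.5536 0.3375 0.15  ] -87.5
```

Call:
apply_moves(
  moves=[
    [[0,0,-0.01],0],
    [[0,0,-0.02],0],
    [[0,0,-0.03],0],
    [[0,0,-0.03],0],
    [[0,0,-0.03],0],
  ],
)

```text
time_s: 24.18
tcp_pos: [0.4201, -0.1592, 0.1389]
ee_rot: [[0.045, -0.999, -0.002], [-0.999, -0.045, 0.0], [-0.001, 0.002, -1.0]]
wrist_force: [0.4, 0.9, -2.2]
gripper_width: 0.751
gripper_force: 30.0
```

Call:
apply_moves(
  moves=[
    [[-0.035,-0.011,-0.001],0],
    [[-0.035,-0.011,-0.001],0],
    [[-0.035,-0.011,-0.001],0],
    [[-0.035,-0.011,-0.001],0],
    [[-0.035,-0.011,-0.001],0],
  ],
)

```text
time_s: 24.6
tcp_pos: [0.4675, 0.0196, 0.1429]
ee_rot: [[0.045, -0.999, -0.001], [-0.999, -0.045, 0.0], [-0.0, 0.001, -1.0]]
wrist_force: [0.5, -1.1, -1.9]
gripper_width: 0.753
gripper_force: 30.0
```

Call:
apply_moves(
  moves=[
    [[-0.035,-0.011,-0.001],0],
    [[-0.035,-0.011,-0.001],0],
    [[-0.035,-0.011,-0.001],0],
    [[-0.035,-0.011,-0.001],0],
    [[-0.035,-0.011,-0.001],0],
  ],
)

```text
time_s: 25.02
tcp_pos: [0.5145, 0.1969, 0.1475]
ee_rot: [[0.045, -0.999, -0.002], [-0.999, -0.045, -0.001], [0.0, 0.002, -1.0]]
wrist_force: [0.4, 0.6, -2.3]
gripper_width: 0.749
gripper_force: 30.0
```

Call:
apply_moves(
  moves=[
    [[-0.035,-0.011,0],0],
    [[-0.035,-0.011,0],0],
    [[-0.035,-0.011,0],0],
    [[-0.03,-0.012,0],0],
    [[0,0,0],0],
  ],
)

```text
time_s: 25.43
tcp_pos: [0.5552, 0.3376, 0.1464]
ee_rot: [[0.049, -0.999, 0.001], [-0.999, -0.049, 0.001], [-0.001, -0.001, -1.0]]
wrist_force: [0.6, 0.3, -2.6]
gripper_width: 0.747
gripper_force: 30.0
```

Call:
apply_moves(
  moves=[
    [[0,0,0],0],
    [[0,0,0],0],
    [[0,0,0],0],
  ],
)

```text
time_s: 25.68
tcp_pos: [0.5533, 0.331, 0.1477]
ee_rot: [[0.044, -0.999, -0.002], [-0.999, -0.044, -0.001], [0.001, 0.002, -1.0]]
wrist_force: [0.1, 0.3, -2.0]
gripper_width: 0.749
gripper_force: 30.0
```

```bash
python3 -c "
from h import *
wl('tin axe_stone','w11')
c=imaging.capture('top');cv2.imwrite('pics/t11.png',c['frame'])
e=plan(.5535,.338,.05,-87.5,.04)"
```

```text
t 25.7 tcp [0.5533 0.331  0.1477] yaw -87.5
tin p none
tin rect 0.92 [556.9 317.8] [96.7 55.1] 5.8 px [220 153] [332 220]
axe_stone org 0.73 [279. 257.] [0.5497 0.3822 0.017 ]
axe_stone rect 0.79 [552.6 350.6] [115.9  66.3] 2.5 px [209 189] [346 266]
[[[-0.002,0.0,0.033],0.0],[[-0.002,0.0,0.033],0.0],[[-0.002,0.0,0.033],0.0]]
end [0.5537 0.3376 0.0498] -87.5
```

View pics/w11.png

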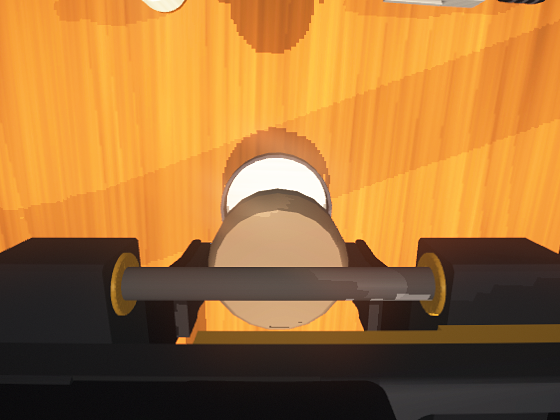

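```bash
python3 -c "
from h import *
from scipy.optimize import least_squares as ls
c=imaging.capture('wrist')
m=models.cut_out(c,'tin')[0]['region'].astype(np.uint8)
cs=max(cv2.findContours(m,0,1)[0],key=cv2.contourArea).reshape(-1,2)
cs=cs[cs[:,1]<190]
# outer: topmost per column
o=np.array([[x,cs[cs[:,0]==x,1].min()] for x in np.unique(cs[:,0])])
w=onz(c,o,.018)[:,:2]
f=ls(lambda q:np.hypot(*(w-q).T)-.048,[.553,.338],loss='soft_l1',f_scale=.002);print(f.x,np.abs(f.fun).max())
e=plan(*f.x,.06,-87.5,.04)"
```

```text
[0.55493744 0.33834044] 0.0010918483914489699
[[[-0.002,-0.0,0.03],0.0],[[-0.002,-0.001,0.029],0.0],[[-0.002,-0.0,0.03],0.1]]
end [0.5547 0.3379 0.0597] -87.5
```

Call:
apply_moves(
  moves=[
    [[-0.002,-0.001,0.03],0],
    [[-0.002,0,0.03],0],
    [[-0.002,0,0.025],0],
    [[0,0,0.02],0],
    [[0,0,0],0],
  ],
)

```text
time_s: 26.5
tcp_pos: [0.5519, 0.3359, 0.0384]
ee_rot: [[0.044, -0.999, -0.008], [-0.999, -0.044, -0.006], [0.006, 0.008, -1.0]]
wrist_force: [-1.1, -0.5, -3.3]
gripper_width: 0.752
gripper_force: 30.0
```

Call:
apply_moves(
  moves=[
    [[0,0,0],0],
    [[0,0,0],0],
    [[0,0,0],0],
    [[0,0,0],0],
  ],
)

```text
time_s: 26.83
tcp_pos: [0.5556, 0.339, 0.0455]
ee_rot: [[0.045, -0.999, 0.003], [-0.999, -0.045, 0.002], [-0.002, -0.003, -1.0]]
wrist_force: [0.2, -0.5, -3.1]
gripper_width: 0.751
gripper_force: 30.0
```

```bash
python3 -c "
from h import *
e=plan(.555,.338,.025,-87.5,.005)"
```

```text
[[[0.0,0.0,0.004],0.0],[[0.0,0.0,0.004],0.0],[[0.0,0.0,0.004],0.0],[[0.0,0.0,0.004],0.0],[[0.001,0.001,0.004],0.1]]
end [0.5546 0.338  0.0255] -87.5
```

Call:
apply_moves(
  moves=[
    [[0,0,0.004],0],
    [[0,0,0.004],0],
    [[0,0,0.004],0],
    [[0,0,0.004],0],
    [[0.001,0,0.002],0],
  ],
)

```text
time_s: 27.25
tcp_pos: [0.5543, 0.337, 0.0244]
ee_rot: [[0.045, -0.999, -0.001], [-0.999, -0.045, -0.001], [0.001, 0.001, -1.0]]
wrist_force: [-1.2, 0.0, -2.1]
gripper_width: 0.749
gripper_force: 30.0
```

Call:
apply_moves(
  moves=[
    [[0,0,0.001],0],
    [[0,0,0.001],0],
    [[0,0,0],0],
    [[0,0,0],0],
  ],
)

```text
time_s: 27.58
tcp_pos: [0.5548, 0.3373, 0.0235]
ee_rot: [[0.045, -0.999, 0.0], [-0.999, -0.045, 0.0], [-0.0, -0.0, -1.0]]
wrist_force: [-0.8, -0.8, -1.5]
gripper_width: 0.749
gripper_force: 30.0
```

Call:
apply_moves(
  moves=[
    [[0,0,0.001],0],
    [[0,0,0],0],
    [[0,0,0],0],
  ],
)

```text
time_s: 27.83
tcp_pos: [0.555, 0.3375, 0.023]
ee_rot: [[0.045, -0.999, 0.001], [-0.999, -0.045, 0.001], [-0.001, -0.001, -1.0]]
wrist_force: [0.1, -0.6, 0.6]
gripper_width: 0.746
gripper_force: 30.0
```

Call:
apply_moves(
  moves=[
    [[0,0,0.0005],0],
    [[0,0,0],0],
  ],
)

```text
time_s: 28.0
tcp_pos: [0.555, 0.3375, 0.0229]
ee_rot: [[0.045, -0.999, 0.001], [-0.999, -0.045, 0.0], [-0.0, -0.001, -1.0]]
wrist_force: [-0.8, -1.0, 4.1]
gripper_width: 0.748
gripper_force: 30.0
```

Call:
apply_moves(
  moves=[
    [[0,0,0],0],
    [[0,0,0],0],
    [[0,0,0],0],
    [[0,0,0],0],
    [[0,0,0],0],
  ],
  hand=0.08,
)

```text
time_s: 28.42
tcp_pos: [0.5547, 0.3371, 0.0216]
ee_rot: [[0.045, -0.999, -0.0], [-0.999, -0.045, -0.0], [0.0, 0.0, -1.0]]
wrist_force: [-0.0, -0.1, 0.5]
gripper_width: 0.915
gripper_force: 0.0
```

Call:
apply_moves(
  moves=[
    [[0,0,-0.004],0],
    [[0,0,-0.02],0],
    [[0,0,-0.04],0],
    [[0,0,-0.04],0],
    [[0,0,-0.04],0],
  ],
)

```text
time_s: 28.83
tcp_pos: [0.5545, 0.3369, 0.1675]
ee_rot: [[0.045, -0.999, -0.001], [-0.999, -0.045, -0.001], [0.001, 0.001, -1.0]]
wrist_force: [0.6, 0.1, -0.0]
gripper_width: 0.922
gripper_force: 0.0
```

```bash
python3 -c "
from h import *
wl('tin axe_stone','w12')
e=plan(.42,.15,.2,0,.04)"
```

```text
t 28.8 tcp [0.5545 0.3369 0.1675] yaw -87.4
tin p none
tin rect 0.67 [554.9 339. ] [95.  94.5] 46.8 px [225 144] [330 246]
axe_stone org 0.73 [279. 198.] [0.5538 0.3387 0.017 ]
axe_stone rect 0.74 [554.7 335.7] [66.4 65.2] 65.2 px [239 159] [314 236]
[[[0.014,0.011,-0.003],-6.7],[[0.013,0.013,-0.003],-6.7],[[0.011,0.014,-0.003],-6.7],[[0.009,0.015,-0.003],-6.7],[[0.007,0.016,-0.002],-6.7]]
[[[0.006,0.017,-0.003],-6.7],[[0.004,0.017,-0.002],-6.7],[[0.001,0.018,-0.003],-6.8],[[-0.001,0.018,-0.002],-6.7],[[-0.002,0.017,-0.003],-6.8]]
[[[-0.005,0.017,-0.002],-6.7],[[-0.006,0.016,-0.003],-6.8],[[-0.009,0.016,-0.002],-6.7]]
end [0.4196 0.1496 0.1999] -0.0
```

Axe stone centred in the tin. On to the knife clamp.

Call:
apply_moves(
  moves=[
    [[0.014,0.011,-0.003],-6.7],
    [[0.013,0.013,-0.003],-6.7],
    [[0.011,0.014,-0.003],-6.7],
    [[0.009,0.015,-0.003],-6.7],
    [[0.007,0.016,-0.002],-6.7],
  ],
  hand=0.087,
)

```text
time_s: 29.5
tcp_pos: [0.501, 0.264, 0.178]
ee_rot: [[0.594, -0.805, -0.003], [-0.805, -0.594, -0.003], [0.0, 0.004, -1.0]]
wrist_force: [-0.3, -0.0, 0.2]
gripper_width: 1.0
gripper_force: 0.0
```

Call:
apply_moves(
  moves=[
    [[0.006,0.017,-0.003],-6.7],
    [[0.004,0.017,-0.002],-6.7],
    [[0.001,0.018,-0.003],-6.8],
    [[-0.001,0.018,-0.002],-6.7],
    [[-0.002,0.017,-0.003],-6.8],
  ],
)

```text
time_s: 29.92
tcp_pos: [0.4494, 0.1915, 0.191]
ee_rot: [[0.94, -0.34, -0.004], [-0.34, -0.94, -0.003], [-0.003, 0.004, -1.0]]
wrist_force: [0.7, -0.5, 0.5]
gripper_width: 1.002
gripper_force: 0.0
```

Call:
apply_moves(
  moves=[
    [[-0.005,0.017,-0.002],-6.7],
    [[-0.006,0.016,-0.003],-6.8],
    [[-0.009,0.016,-0.002],-6.7],
    [[0,0,0],0],
    [[0,0,0],0],
  ],
)

```text
time_s: 30.33
tcp_pos: [0.4194, 0.149, 0.199]
ee_rot: [[1.0, -0.002, -0.002], [-0.002, -1.0, -0.001], [-0.002, 0.001, -1.0]]
wrist_force: [0.2, 0.2, 0.7]
gripper_width: 0.999
gripper_force: 0.0
```

Call:
apply_moves(
  moves=[
    [[0,0,0],0],
    [[0,0,0],0],
  ],
)

```text
time_s: 30.5
tcp_pos: [0.4204, 0.1501, 0.1993]
ee_rot: [[1.0, -0.001, -0.001], [-0.001, -1.0, -0.001], [-0.001, 0.001, -1.0]]
wrist_force: [0.3, 0.5, 0.5]
gripper_width: 1.002
gripper_force: 0.0
```

```bash
python3 -c "
from h import *
wl('knife_clamp','w13')
e=plan(.42,.15,.06,0,.04)"
```

```text
t 30.5 tcp [0.4204 0.1501 0.1993] yaw -0.1
knife_clamp org 0.98 [281. 185.] [0.4214 0.1471 0.    ]
knife_clamp rect 0.76 [419.  150.9] [122.4  44.5] 0.0 px [254 128] [301 252]
[[[-0.0,0.0,0.035],-0.0],[[-0.0,0.0,0.035],-0.0],[[-0.0,0.0,0.035],-0.0],[[-0.0,0.0,0.034],-0.0]]
end [0.4204 0.1502 0.0605] -0.0
```

View pics/w13.png

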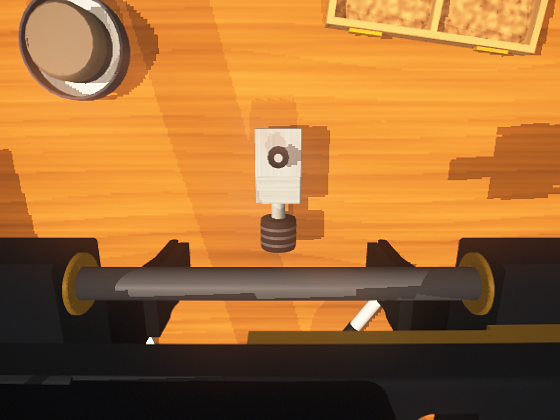

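```bash
python3 -c "
from h import *
c=imaging.capture('wrist')
for p,z in(((278,203),.028),((278,203),.024),((278,128),.028),((278,252),.018),((256,190),.028),((302,190),.028)):print(p,onz(c,[p],z)[0].round(4))
e=plan(.42,.15,.06,0,.04)"
```

```text
(278, 203) [0.4088 0.1501 0.028 ]
(278, 203) [0.4078 0.1501 0.024 ]
(278, 128) [0.4802 0.15   0.028 ]
(278, 252) [0.3539 0.1501 0.018 ]
(256, 190) [0.4217 0.1713 0.028 ]
(302, 190) [0.4217 0.1268 0.028 ]
[[[-0.0,0.0,0.035],-0.0],[[-0.0,0.0,0.035],-0.0],[[-0.0,0.0,0.035],-0.0],[[-0.0,0.0,0.035],-0.0]]
end [0.4203 0.1501 0.0596] -0.0
```

Call:
apply_moves(
  moves=[
    [[0.001,0,0.037],0],
    [[0,0.001,0.037],0],
    [[0,0,0.037],0],
    [[0,0,0.035],0],
    [[0,0,0.025],0],
  ],
)

```text
time_s: 31.12
tcp_pos: [0.4201, 0.1481, 0.0264]
ee_rot: [[1.0, -0.001, -0.003], [-0.001, -1.0, -0.002], [-0.003, 0.002, -1.0]]
wrist_force: [-0.6, -0.2, 0.3]
gripper_width: 0.999
gripper_force: 0.0
```

Call:
apply_moves(
  moves=[
    [[0,0,0],0],
    [[0,0,0],0],
    [[0,0,0.007],0],
    [[0,0,0.006],0],
    [[0,0,0],0],
  ],
)

```text
time_s: 31.53
tcp_pos: [0.4214, 0.1491, 0.0163]
ee_rot: [[1.0, -0.0, 0.001], [-0.0, -1.0, 0.001], [0.001, -0.001, -1.0]]
wrist_force: [-0.4, 0.6, -0.4]
gripper_width: 0.998
gripper_force: 0.0
```

Call:
apply_moves(
  moves=[
    [[0,0,0],0],
    [[0,0,0],0],
    [[0,0,0],0],
    [[0,0,0],0],
    [[0,0,0],0],
  ],
  hand=0.025,
)

```text
time_s: 31.95
tcp_pos: [0.4213, 0.1489, 0.0162]
ee_rot: [[1.0, -0.0, 0.0], [-0.0, -1.0, 0.0], [0.0, -0.0, -1.0]]
wrist_force: [0.1, 0.4, 0.1]
gripper_width: 0.705
gripper_force: 0.0
```

Call:
apply_moves(
  moves=[
    [[0,0,0],0],
    [[0,0,0],0],
    [[0,0,0],0],
    [[0,0,0],0],
    [[0,0,0],0],
  ],
)

```text
time_s: 32.37
tcp_pos: [0.4214, 0.1491, 0.0161]
ee_rot: [[1.0, -0.0, 0.001], [-0.0, -1.0, 0.0], [0.001, -0.0, -1.0]]
wrist_force: [-0.3, 1.2, 1.5]
gripper_width: 0.503
gripper_force: 30.0
```

```bash
python3 -c "
from h import *
s=r.sense();p=s['tcp_pos'];print(p,s['gripper_force'])
c=imaging.capture('top');o=[]
m=models.cut_out(c,'jig_box')[0];print(m['confidence'])
cs=max(cv2.findContours(m['region'].astype(np.uint8),0,1)[0],key=cv2.contourArea).reshape(-1,2)
h=cv2.approxPolyDP(cs,8,True).reshape(-1,2);print(h.tolist());print(onz(c,h,.016)[:,:2].round(4).tolist())
e=plan(.52,.05,.15,-7,.035,start=[.421,.149,.15,0])"
```

```text
[0.42139762 0.14909475 0.01605424] 30.000074207782745
0.95
[[242, 108], [231, 178], [320, 189], [330, 120]]
[[0.7248, 0.0849], [0.5691, 0.1018], [0.5496, -0.0833], [0.701, -0.1043]]
[[[0.02,0.02,0.0],1.4],[[0.02,0.019,0.0],1.4],[[0.021,0.019,0.0],1.4],[[0.021,0.018,0.0],1.4],[[0.022,0.018,0.0],1.4]]
end [0.5203 0.05   0.15  ] -7.0
```

Call:
apply_moves(
  moves=[
    [[0,0,-0.01],0],
    [[0,0,-0.02],0],
    [[0,0,-0.03],0],
    [[0,0,-0.035],0],
    [[0,0,-0.03],0],
  ],
)

```text
time_s: 32.88
tcp_pos: [0.4203, 0.148, 0.1419]
ee_rot: [[1.0, -0.0, -0.002], [-0.0, -1.0, -0.001], [-0.002, 0.001, -1.0]]
wrist_force: [1.3, 0.2, -3.0]
gripper_width: 0.499
gripper_force: 30.0
```

Call:
apply_moves(
  moves=[
    [[0.02,0.02,0],1.4],
    [[0.02,0.019,0],1.4],
    [[0.021,0.019,0],1.4],
    [[0.021,0.018,0],1.4],
    [[0.022,0.018,0],1.3],
  ],
)

```text
time_s: 33.3
tcp_pos: [0.5199, 0.0484, 0.1399]
ee_rot: [[0.993, -0.122, -0.003], [-0.122, -0.993, -0.0], [-0.003, 0.001, -1.0]]
wrist_force: [1.2, 0.1, -2.4]
gripper_width: 0.501
gripper_force: 30.0
```

Call:
apply_moves(
  moves=[
    [[0.035,0.002,0],0],
    [[0.035,0,0],0],
    [[0,0,0],0],
    [[0,0,0],0],
    [[0,0,0],0],
  ],
)

```text
time_s: 33.72
tcp_pos: [0.5881, 0.0389, 0.1392]
ee_rot: [[0.993, -0.121, -0.004], [-0.121, -0.993, -0.001], [-0.004, 0.001, -1.0]]
wrist_force: [0.1, 0.3, -2.6]
gripper_width: 0.498
gripper_force: 30.0
```

```bash
cat > box.py <<'E'
from h import *
def box(c):
    m=models.cut_out(c,'jig_box')
    if not m: print('nobox');return
    cs=max(cv2.findContours(m[0]['region'].astype(np.uint8),0,1)[0],key=cv2.contourArea).reshape(-1,2)
    h=cv2.approxPolyDP(cs,6,True).reshape(-1,2);print(h.tolist());print(onz(c,h,.016)[:,:2].round(4).tolist())
E
python3 -c "
from box import *
c=wl('knife_clamp oil_bottle','w14');box(c)
e=plan(.6445,.0465,.14,-6.8,.035)"
```

```text
t 33.7 tcp [0.5881 0.0389 0.1392] yaw -7.0
knife_clamp org 0.61 [281. 247.] [0.5423 0.042  0.    ]
knife_clamp rect 0.74 [588.4  38.9] [ 80.2 106.4] 83.1 px [226 138] [329 267]
oil_bottle org 0.63 [118. 146.] [0.6499 0.1682 0.    ]
oil_bottle rect 0.64 [647.2 187. ] [74.1 43.3] 88.8 px [ 56 125] [139 177]
[[191, 30], [202, 230], [228, 228], [226, 142], [270, 137], [328, 142], [329, 230], [428, 229], [449, 30]]
[[0.7269, 0.087], [0.5719, 0.106], [0.571, 0.0837], [0.6424, 0.074], [0.642, 0.0385], [0.6325, -0.007], [0.5588, -0.0015], [0.5493, -0.0857], [0.7041, -0.1041]]
[[[0.027,-0.007,0.001],-0.0],[[0.027,-0.006,0.0],-0.1]]
end [0.6443 0.0461 0.1403] -6.8
```

View pics/w14.png

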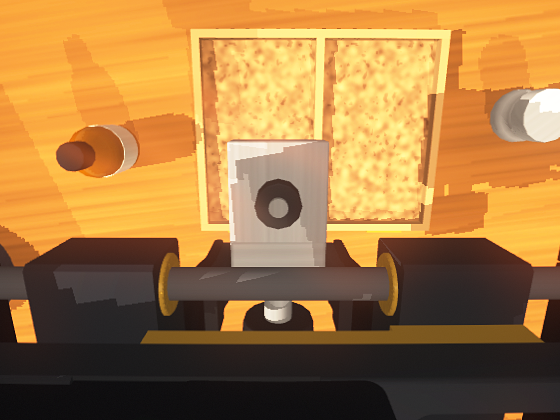

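Call:
apply_moves(
  moves=[
    [[0.028,-0.007,0],0],
    [[0.028,-0.007,0],-0.1],
    [[0,0,0],0],
    [[0,0,0],0],
  ],
)

```text
time_s: 34.35
tcp_pos: [0.6475, 0.0469, 0.1404]
ee_rot: [[0.993, -0.119, -0.0], [-0.119, -0.993, 0.0], [-0.0, -0.0, -1.0]]
wrist_force: [0.2, 0.4, -2.3]
gripper_width: 0.5
gripper_force: 30.0
```

Call:
apply_moves(
  moves=[
    [[0,0,0.025],0],
    [[0,0,0.025],0],
    [[0,0,0.025],0],
    [[0,0,0.015],0],
    [[0,0,0],0],
  ],
)

```text
time_s: 34.77
tcp_pos: [0.6428, 0.0458, 0.0469]
ee_rot: [[0.993, -0.119, -0.009], [-0.119, -0.993, -0.002], [-0.009, 0.003, -1.0]]
wrist_force: [-1.4, 0.4, -2.9]
gripper_width: 0.5
gripper_force: 30.0
```

Call:
apply_moves(
  moves=[
    [[0,0,0],0],
    [[0,0,0],0],
    [[0,0,0],0],
    [[0,0,0],0],
  ],
)

```text
time_s: 35.1
tcp_pos: [0.6479, 0.0468, 0.0528]
ee_rot: [[0.993, -0.118, 0.003], [-0.118, -0.993, 0.001], [0.003, -0.001, -1.0]]
wrist_force: [0.1, -0.3, -2.8]
gripper_width: 0.503
gripper_force: 30.0
```

```bash
python3 -c "
from h import *
e=plan(.6455,.047,.025,-6.8,.005)"
```

```text
[[[-0.0,0.0,0.005],-0.0],[[-0.0,0.0,0.005],-0.0],[[-0.001,0.0,0.004],-0.0],[[-0.0,0.0,0.005],-0.0],[[-0.001,0.0,0.004],-0.0]]
[[[-0.0,0.0,0.005],-0.0]]
end [0.6459 0.047  0.0248] -6.8
```

Call:
apply_moves(
  moves=[
    [[0,0,0.005],0],
    [[0,0,0.005],0],
    [[-0.001,0,0.005],0],
    [[0,0,0.005],0],
    [[0,0,0.004],0],
  ],
)

```text
time_s: 35.52
tcp_pos: [0.6455, 0.0465, 0.0259]
ee_rot: [[0.993, -0.119, -0.001], [-0.119, -0.993, -0.0], [-0.001, 0.0, -1.0]]
wrist_force: [-0.6, 0.1, -3.2]
gripper_width: 0.504
gripper_force: 30.0
```

Call:
apply_moves(
  moves=[
    [[0,0,0.001],0],
    [[0,0,0.001],0],
    [[0,0,0],0],
    [[0,0,0],0],
  ],
)

```text
time_s: 35.85
tcp_pos: [0.6462, 0.0467, 0.0251]
ee_rot: [[0.993, -0.119, 0.0], [-0.119, -0.993, 0.0], [0.0, -0.0, -1.0]]
wrist_force: [0.2, -0.1, -1.5]
gripper_width: 0.505
gripper_force: 30.0
```

Call:
apply_moves(
  moves=[
    [[0,0,0.001],0],
    [[0,0,0],0],
    [[0,0,0],0],
  ],
)

```text
time_s: 36.1
tcp_pos: [0.6461, 0.0466, 0.0241]
ee_rot: [[0.993, -0.119, 0.0], [-0.119, -0.993, 0.0], [0.0, -0.0, -1.0]]
wrist_force: [-0.4, 0.4, -2.3]
gripper_width: 0.501
gripper_force: 30.0
```

Call:
apply_moves(
  moves=[
    [[0,0,0.001],0],
    [[0,0,0],0],
    [[0,0,0],0],
  ],
)

```text
time_s: 36.35
tcp_pos: [0.6462, 0.0467, 0.0232]
ee_rot: [[0.993, -0.118, 0.001], [-0.118, -0.993, 0.0], [0.001, -0.0, -1.0]]
wrist_force: [0.3, 1.0, -1.0]
gripper_width: 0.504
gripper_force: 30.0
```

Call:
apply_moves(
  moves=[
    [[0,0,0.0005],0],
    [[0,0,0],0],
    [[0,0,0],0],
  ],
)

```text
time_s: 36.6
tcp_pos: [0.6463, 0.0467, 0.0231]
ee_rot: [[0.993, -0.118, 0.001], [-0.118, -0.993, 0.0], [0.001, -0.0, -1.0]]
wrist_force: [-0.7, 0.6, 2.4]
gripper_width: 0.503
gripper_force: 30.0
```

Call:
apply_moves(
  moves=[
    [[0,0,0],0],
    [[0,0,0],0],
    [[0,0,0],0],
    [[0,0,0],0],
  ],
  hand=0.055,
)

```text
time_s: 36.93
tcp_pos: [0.6462, 0.0466, 0.0224]
ee_rot: [[0.993, -0.119, 0.0], [-0.119, -0.993, 0.0], [0.0, -0.0, -1.0]]
wrist_force: [-0.1, -0.8, -0.3]
gripper_width: 0.623
gripper_force: 0.0
```

Call:
apply_moves(
  moves=[
    [[0,0,-0.004],0],
    [[0,0,-0.02],0],
    [[0,0,-0.04],0],
    [[0,0,-0.04],0],
    [[0,0,-0.04],0],
  ],
)

```text
time_s: 37.35
tcp_pos: [0.6457, 0.0464, 0.1681]
ee_rot: [[0.993, -0.118, -0.001], [-0.118, -0.993, -0.001], [-0.001, 0.001, -1.0]]
wrist_force: [1.6, -0.6, -0.0]
gripper_width: 0.632
gripper_force: 0.0
```

```bash
python3 -c "
from h import *
wl('knife_clamp','w15')
e=plan(.372,-.33,.2,-14,.038)"
```

```text
t 37.4 tcp [0.6457 0.0464 0.1681] yaw -6.8
knife_clamp org 0.83 [279. 193.] [0.6447 0.0455 0.    ]
knife_clamp rect 0.71 [644.   47.4] [ 46.4 124.7] 83.2 px [250 128] [304 266]
[[[-0.018,0.031,-0.002],0.6],[[-0.017,0.032,-0.002],0.6],[[-0.017,0.032,-0.002],0.5],[[-0.017,0.032,-0.002],0.6],[[-0.016,0.032,-0.002],0.5]]
[[[-0.016,0.032,-0.002],0.6],[[-0.016,0.032,-0.002],0.5],[[-0.016,0.032,-0.002],0.6],[[-0.015,0.033,-0.002],0.5],[[-0.015,0.033,-0.003],0.6]]
[[[-0.014,0.033,-0.002],0.5],[[-0.014,0.033,-0.003],0.6],[[-0.014,0.033,-0.002],0.5]]
end [ 0.3724 -0.3303  0.1997] -14.0
```

View pics/w15.png

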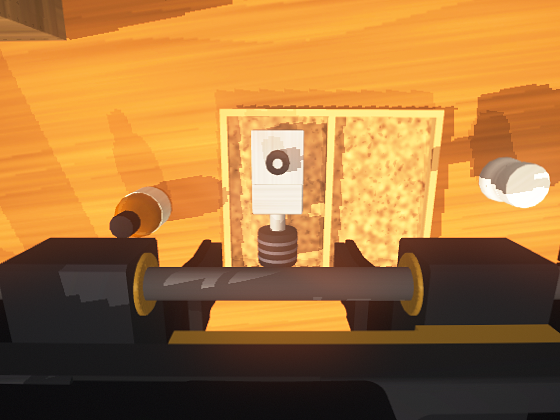

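The clamp sits in the left compartment (px 250–304 × 128–266), bottle and jar untouched. Guide next.

Call:
apply_moves(
  moves=[
    [[-0.018,0.031,-0.002],0.6],
    [[-0.017,0.032,-0.002],0.6],
    [[-0.017,0.032,-0.002],0.5],
    [[-0.017,0.032,-0.002],0.6],
    [[-0.016,0.032,-0.002],0.5],
  ],
  hand=0.087,
)

```text
time_s: 37.92
tcp_pos: [0.5377, -0.1002, 0.1753]
ee_rot: [[0.986, -0.167, -0.002], [-0.167, -0.986, 0.0], [-0.002, 0.0, -1.0]]
wrist_force: [0.9, -0.1, 0.2]
gripper_width: 0.924
gripper_force: 0.0
```

Call:
apply_moves(
  moves=[
    [[-0.016,0.032,-0.002],0.6],
    [[-0.016,0.032,-0.002],0.5],
    [[-0.016,0.032,-0.002],0.6],
    [[-0.015,0.033,-0.002],0.5],
    [[-0.015,0.033,-0.003],0.6],
  ],
)

```text
time_s: 38.33
tcp_pos: [0.4309, -0.2446, 0.1865]
ee_rot: [[0.977, -0.215, -0.002], [-0.215, -0.977, 0.001], [-0.002, -0.0, -1.0]]
wrist_force: [0.5, -1.1, -0.1]
gripper_width: 0.997
gripper_force: 0.0
```

Call:
apply_moves(
  moves=[
    [[-0.014,0.033,-0.002],0.5],
    [[-0.014,0.033,-0.003],0.6],
    [[-0.014,0.033,-0.002],0.5],
    [[0,0,0],0],
    [[0,0,0],0],
  ],
)

```text
time_s: 38.75
tcp_pos: [0.3681, -0.3317, 0.1935]
ee_rot: [[0.969, -0.246, -0.002], [-0.246, -0.969, 0.001], [-0.002, -0.001, -1.0]]
wrist_force: [-0.1, 0.3, 0.7]
gripper_width: 0.999
gripper_force: 0.0
```

Call:
apply_moves(
  moves=[
    [[0,0,0],0],
    [[0,0,0],0],
  ],
)

```text
time_s: 38.92
tcp_pos: [0.37, -0.3301, 0.1939]
ee_rot: [[0.97, -0.241, -0.001], [-0.241, -0.97, 0.001], [-0.001, -0.0, -1.0]]
wrist_force: [-0.1, -0.6, -0.4]
gripper_width: 1.001
gripper_force: 0.0
```

```bash
python3 -c "
from h import *
c=wl('guide','w16');cv2.imwrite('pics/w16c.png',cv2.resize(c['frame'][80:270,180:400],None,fx=3,fy=3))
e=plan(.372,-.33,.06,-14,.04)"
```

```text
t 38.9 tcp [ 0.37   -0.3301  0.1939] yaw -14.0
guide org 0.57 [281. 187.] [ 0.3689 -0.3324  0.    ]
guide rect 0.62 [ 368.7 -324.9] [56.2 61.9] 77.1 px [244 163] [303 228]
[[[0.0,-0.0,0.034],0.0],[[0.001,-0.0,0.033],0.0],[[0.0,-0.0,0.034],0.0],[[0.001,-0.0,0.033],0.1]]
end [ 0.3724 -0.3305  0.0602] -14.0
```

View pics/w16c.png

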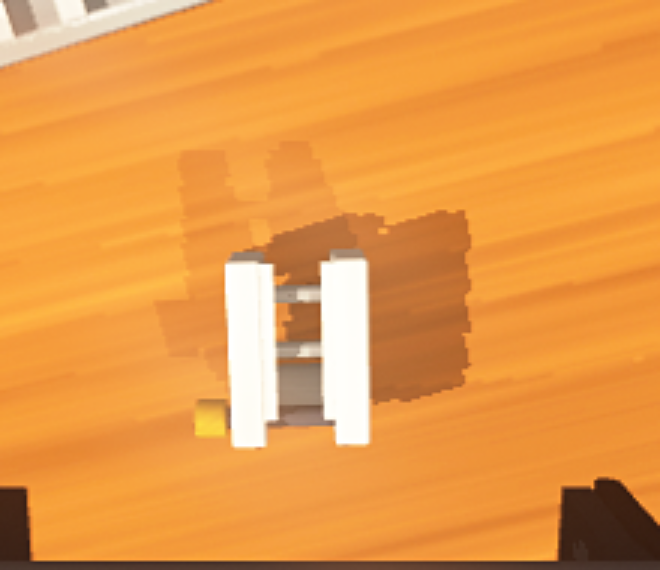

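```bash
python3 -c "
from h import *
c=imaging.capture('wrist')
w=onz(c,[[255.3,166.5],[302.5,165.5],[257.3,228.5],[303,228.3]],.034);print(w.round(4))
f=w[:2].mean(0);b=w[2:].mean(0);d=(f-b)[:2];L=np.linalg.norm(d);o=b[:2]+d/L*.036;print(L,np.degrees(np.arctan2(d[1],d[0])),o,f[:2]-d/L*.024)
e=plan(o[0],o[1],.04,-13.2,.04)"
```

```text
[[ 0.4003 -0.3159  0.034 ]
 [ 0.3908 -0.3582  0.034 ]
 [ 0.3421 -0.3025  0.034 ]
 [ 0.3318 -0.3451  0.034 ]]
0.06003392339635896 -12.701340533106032 [ 0.37206947 -0.33172224] [ 0.37210256 -0.3317297 ]
[[[0.001,0.0,0.039],-0.2],[[0.0,0.0,0.038],-0.2],[[0.001,0.001,0.039],-0.2],[[0.0,0.0,0.038],-0.1]]
end [ 0.3721 -0.3315  0.0403] -13.2
```

Call:
apply_moves(
  moves=[
    [[0.001,0,0.038],-0.3],
    [[0,0,0.038],-0.3],
    [[0.001,0.001,0.038],-0.3],
    [[0,0,0.038],-0.3],
    [[0,0,0.01],0],
  ],
)

```text
time_s: 39.53
tcp_pos: [0.3684, -0.3299, 0.0273]
ee_rot: [[0.975, -0.222, -0.009], [-0.222, -0.975, 0.005], [-0.01, -0.003, -1.0]]
wrist_force: [-1.3, 0.5, -0.1]
gripper_width: 1.0
gripper_force: 0.0
```

Call:
apply_moves(
  moves=[
    [[0,0,0],0],
    [[0,0,0],0],
    [[0,0,0],0],
    [[0,0,0],0],
    [[0,0,0],0],
  ],
)

```text
time_s: 39.95
tcp_pos: [0.3726, -0.3327, 0.034]
ee_rot: [[0.975, -0.221, 0.003], [-0.221, -0.975, -0.001], [0.003, 0.001, -1.0]]
wrist_force: [-1.8, 0.7, -0.3]
gripper_width: 1.002
gripper_force: 0.0
```

```bash
python3 -c "
from h import *
e=plan(.372,-.3317,.015,-12.8,.01)"
```

```text
[[[-0.0,-0.0,0.009],0.0],[[-0.001,-0.001,0.01],0.0]]
end [ 0.3719 -0.3315  0.015 ] -12.8
```

Call:
apply_moves(
  moves=[
    [[0,0,0.009],0],
    [[0,-0.001,0.009],0],
    [[0,0,0],0],
    [[0,0,0],0],
    [[0,0,0],0],
  ],
)

```text
time_s: 40.37
tcp_pos: [0.3717, -0.3313, 0.0142]
ee_rot: [[0.975, -0.222, -0.001], [-0.222, -0.975, 0.0], [-0.001, -0.0, -1.0]]
wrist_force: [-0.4, 0.1, 0.0]
gripper_width: 0.995
gripper_force: 0.0
```

Call:
apply_moves(
  moves=[
    [[0,0,0],0],
    [[0,0,0],0],
    [[0,0,0],0],
    [[0,0,0],0],
    [[0,0,0],0],
  ],
  hand=0.025,
)

```text
time_s: 40.78
tcp_pos: [0.3718, -0.3313, 0.0146]
ee_rot: [[0.975, -0.222, 0.0], [-0.222, -0.975, -0.0], [0.0, 0.0, -1.0]]
wrist_force: [-0.1, -0.1, -0.3]
gripper_width: 0.703
gripper_force: 0.0
```

Call:
apply_moves(
  moves=[
    [[0,0,0],0],
    [[0,0,0],0],
    [[0,0,0],0],
    [[0,0,0],0],
    [[0,0,0],0],
  ],
)

```text
time_s: 41.2
tcp_pos: [0.3718, -0.3313, 0.0145]
ee_rot: [[0.975, -0.222, 0.0], [-0.222, -0.975, -0.0], [0.0, 0.0, -1.0]]
wrist_force: [-0.5, 0.2, 0.2]
gripper_width: 0.501
gripper_force: 30.0
```

```bash
python3 -c "
from h import *
s=r.sense();print(s['tcp_pos'],s['gripper_width'],s['gripper_force'])
p=s['tcp_pos'];e=plan(.55,-.04,.14,-6.8,.036,start=[p[0],p[1],.14,-12.8])"
```

```text
[ 0.37178084 -0.33133381  0.01450437] 0.5007354127671204 29.967571198940277
[[[0.011,-0.032,0.0],-0.6],[[0.011,-0.032,0.0],-0.6],[[0.012,-0.032,0.0],-0.6],[[0.012,-0.032,0.0],-0.6],[[0.012,-0.032,0.0],-0.6]]
[[[0.013,-0.032,0.0],-0.6],[[0.013,-0.032,0.0],-0.6],[[0.013,-0.031,0.0],-0.6],[[0.014,-0.032,0.0],-0.6],[[0.013,-0.031,0.0],-0.6]]
end [ 0.5497 -0.0399  0.14  ] -6.8
```

Call:
apply_moves(
  moves=[
    [[0,0,-0.01],0],
    [[0,0,-0.02],0],
    [[0,0,-0.03],0],
    [[0,0,-0.035],0],
    [[0,0,-0.03],0],
  ],
)

```text
time_s: 41.62
tcp_pos: [0.3714, -0.331, 0.1407]
ee_rot: [[0.975, -0.222, -0.001], [-0.222, -0.975, 0.0], [-0.001, -0.0, -1.0]]
wrist_force: [0.3, 0.0, -2.0]
gripper_width: 0.498
gripper_force: 30.0
```

Call:
apply_moves(
  moves=[
    [[0.011,-0.032,0],-0.6],
    [[0.011,-0.032,0],-0.6],
    [[0.012,-0.032,0],-0.6],
    [[0.012,-0.032,0],-0.6],
    [[0.012,-0.032,0],-0.6],
  ],
)

```text
time_s: 42.03
tcp_pos: [0.4608, -0.1847, 0.1391]
ee_rot: [[0.985, -0.171, -0.001], [-0.171, -0.985, 0.0], [-0.001, -0.0, -1.0]]
wrist_force: [0.6, 0.0, -2.1]
gripper_width: 0.498
gripper_force: 30.0
```

Call:
apply_moves(
  moves=[
    [[0.013,-0.032,0],-0.6],
    [[0.013,-0.032,0],-0.6],
    [[0.013,-0.031,0],-0.6],
    [[0.014,-0.032,0],-0.6],
    [[0.013,-0.031,0],-0.6],
  ],
)

```text
time_s: 42.45
tcp_pos: [0.5498, -0.0381, 0.1388]
ee_rot: [[0.993, -0.118, -0.001], [-0.118, -0.993, 0.0], [-0.001, -0.0, -1.0]]
wrist_force: [0.3, -0.9, -2.0]
gripper_width: 0.503
gripper_force: 30.0
```

Call:
apply_moves(
  moves=[
    [[0,0,0],0],
    [[0,0,0],0],
    [[0,0,0],0],
    [[0,0,0],0],
  ],
)

```text
time_s: 42.78
tcp_pos: [0.5486, -0.0406, 0.139]
ee_rot: [[0.993, -0.12, -0.002], [-0.12, -0.993, -0.0], [-0.002, 0.0, -1.0]]
wrist_force: [0.1, 0.2, -2.0]
gripper_width: 0.501
gripper_force: 30.0
```

```bash
python3 -c "
from box import *
c=wl('guide knife_clamp paste_jar','w17');box(c)
e=plan(.638,-.048,.14,-6.8,.03)"
```

```text
t 42.8 tcp [ 0.5486 -0.0406  0.139 ] yaw -6.9
guide org 0.81 [279. 251.] [ 0.5001 -0.0356  0.    ]
guide rect 0.6 [642.5 142.7] [27.  37.2] 72.3 px [ 0 87] [ 36 137]
knife_clamp org 0.86 [160.  95.] [0.6467 0.0452 0.    ]
knife_clamp rect 0.83 [644.8  47.2] [ 49.8 122.5] 82.6 px [105   5] [179 177]
paste_jar org 0.8 [414.  79.] [ 0.6344 -0.162   0.    ]
paste_jar rect 0.88 [ 633.9 -157.2] [37.5 51.2] 8.8 px [394  44] [466 104]
[[76, 0], [100, 195], [331, 192], [339, 0]]
[[0.7187, 0.0885], [0.5731, 0.1059], [0.5526, -0.0853], [0.6947, -0.1032]]
[[[0.03,-0.001,-0.0],-0.0],[[0.029,-0.001,-0.0],-0.0],[[0.03,-0.001,-0.0],-0.0]]
end [ 0.6383 -0.0479  0.1396] -6.8
```

View pics/w17.png

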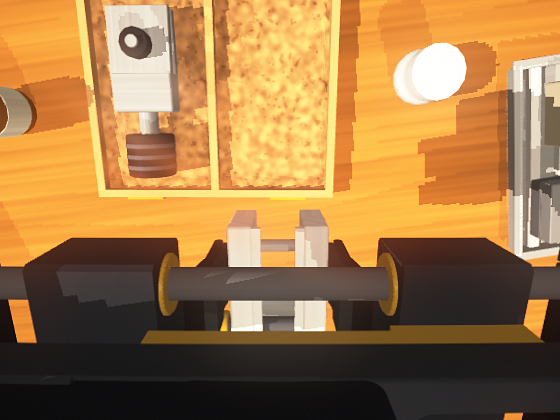

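Call:
apply_moves(
  moves=[
    [[0.03,-0.001,0],0],
    [[0.03,-0.001,0],0],
    [[0.029,-0.001,0],0],
    [[0,0,0],0],
    [[0,0,0],0],
  ],
)

```text
time_s: 43.6
tcp_pos: [0.639, -0.0477, 0.1383]
ee_rot: [[0.993, -0.119, -0.001], [-0.119, -0.993, -0.0], [-0.001, 0.0, -1.0]]
wrist_force: [0.1, 0.4, -2.1]
gripper_width: 0.504
gripper_force: 30.0
```

Call:
apply_moves(
  moves=[
    [[0,0,0.025],0],
    [[0,0,0.025],0],
    [[0,0,0.025],0],
    [[0,0,0.015],0],
    [[0,0,0],0],
  ],
)

```text
time_s: 44.02
tcp_pos: [0.6342, -0.0477, 0.0454]
ee_rot: [[0.993, -0.12, -0.009], [-0.12, -0.993, -0.0], [-0.009, 0.002, -1.0]]
wrist_force: [-0.5, 0.4, -1.8]
gripper_width: 0.505
gripper_force: 30.0
```

Call:
apply_moves(
  moves=[
    [[0,0,0],0],
    [[0,0,0],0],
    [[0,0,0],0],
    [[0,0,0],0],
  ],
)

```text
time_s: 44.35
tcp_pos: [0.6393, -0.0473, 0.0512]
ee_rot: [[0.993, -0.118, 0.003], [-0.118, -0.993, 0.0], [0.003, -0.001, -1.0]]
wrist_force: [0.3, 0.7, -1.9]
gripper_width: 0.504
gripper_force: 30.0
```

```bash
python3 -c "
from h import *
e=plan(.638,-.048,.025,-6.8,.005)"
```

```text
[[[-0.0,0.0,0.004],-0.0],[[-0.0,0.0,0.004],-0.0],[[-0.0,0.0,0.005],-0.0],[[-0.0,0.0,0.004],-0.0],[[-0.001,0.0,0.005],-0.0]]
[[[-0.0,0.001,0.004],-0.0]]
end [ 0.6382 -0.0482  0.0252] -6.8
```

Call:
apply_moves(
  moves=[
    [[0,0,0.005],0],
    [[0,0,0.005],0],
    [[0,0,0.005],0],
    [[0,0,0.005],0],
    [[0,0,0.004],0],
  ],
)

```text
time_s: 44.77
tcp_pos: [0.638, -0.0475, 0.0244]
ee_rot: [[0.993, -0.119, -0.001], [-0.119, -0.993, -0.0], [-0.001, 0.0, -1.0]]
wrist_force: [-0.5, 0.3, -2.7]
gripper_width: 0.497
gripper_force: 30.0
```

Call:
apply_moves(
  moves=[
    [[0,0,0.001],0],
    [[0,0,0.001],0],
    [[0,0,0],0],
    [[0,0,0],0],
  ],
)

```text
time_s: 45.1
tcp_pos: [0.6386, -0.0475, 0.0235]
ee_rot: [[0.993, -0.118, 0.0], [-0.118, -0.993, -0.0], [0.0, 0.0, -1.0]]
wrist_force: [0.7, 0.4, -1.8]
gripper_width: 0.506
gripper_force: 30.0
```

Call:
apply_moves(
  moves=[
    [[0,0,0.001],0],
    [[0,0,0],0],
    [[0,0,0],0],
  ],
)

```text
time_s: 45.35
tcp_pos: [0.6385, -0.0475, 0.0226]
ee_rot: [[0.993, -0.119, 0.0], [-0.119, -0.993, 0.0], [0.0, -0.0, -1.0]]
wrist_force: [-0.9, -0.6, -2.4]
gripper_width: 0.503
gripper_force: 30.0
```

Call:
apply_moves(
  moves=[
    [[0,0,0.001],0],
    [[0,0,0],0],
    [[0,0,0],0],
  ],
)

```text
time_s: 45.6
tcp_pos: [0.6387, -0.0475, 0.0216]
ee_rot: [[0.993, -0.119, 0.001], [-0.119, -0.993, 0.0], [0.001, -0.0, -1.0]]
wrist_force: [0.3, 0.0, -0.5]
gripper_width: 0.5
gripper_force: 30.0
```

Call:
apply_moves(
  moves=[
    [[0,0,0.0005],0],
    [[0,0,0],0],
    [[0,0,0],0],
  ],
)

```text
time_s: 45.85
tcp_pos: [0.6387, -0.0475, 0.0215]
ee_rot: [[0.993, -0.118, 0.001], [-0.118, -0.993, -0.0], [0.001, -0.0, -1.0]]
wrist_force: [-1.0, -0.8, 2.5]
gripper_width: 0.503
gripper_force: 30.0
```

Call:
apply_moves(
  moves=[
    [[0,0,0],0],
    [[0,0,0],0],
    [[0,0,0],0],
    [[0,0,0],0],
  ],
  hand=0.053,
)

```text
time_s: 46.18
tcp_pos: [0.6384, -0.0475, 0.0207]
ee_rot: [[0.993, -0.119, -0.0], [-0.119, -0.993, -0.0], [-0.0, 0.0, -1.0]]
wrist_force: [0.1, 1.4, -0.7]
gripper_width: 0.606
gripper_force: 0.0
```

Call:
apply_moves(
  moves=[
    [[0,0,-0.004],0],
    [[0,0,-0.02],0],
    [[0,0,-0.04],0],
    [[0,0,-0.04],0],
    [[0,0,-0.04],0],
  ],
)

```text
time_s: 46.6
tcp_pos: [0.638, -0.0476, 0.1666]
ee_rot: [[0.993, -0.118, -0.001], [-0.118, -0.993, -0.0], [-0.001, 0.001, -1.0]]
wrist_force: [1.8, 1.3, 0.5]
gripper_width: 0.607
gripper_force: 0.0
```

Call:
apply_moves(
  moves=[
    [[-0.035,0,-0.01],0],
    [[-0.035,0,-0.01],0],
    [[-0.02,0,0],0],
    [[0,0,0],0],
    [[0,0,0],0],
  ],
)

```text
time_s: 47.02
tcp_pos: [0.5486, -0.0367, 0.1861]
ee_rot: [[0.993, -0.118, 0.002], [-0.118, -0.993, 0.0], [0.002, -0.001, -1.0]]
wrist_force: [-0.6, 0.2, -0.7]
gripper_width: 0.615
gripper_force: 0.0
```

```bash
python3 -c "
from h import *
wl('guide knife_clamp paste_jar oil_bottle','w18')
c=imaging.capture('side')
f=c['frame'][100:420,100:560];cv2.imwrite('pics/s18.png',cv2.resize(f,None,fx=1.7,fy=1.7))
for n in NAMES:
    m=models.place_of(c,n)[:1]
    if m: print(n,m[0]['confidence'],onz(c,np.array(m[0]['at'])*[560,420],ORG.get(n,0))[0].round(3))"
```

```text
t 47.0 tcp [ 0.5486 -0.0367  0.1861] yaw -6.8
guide org 0.84 [280.  96.] [ 0.6378 -0.0487  0.    ]
guide rect 0.97 [633.6 -40.7] [56. 60.] 82.9 px [239  62] [304 135]
knife_clamp org 0.64 [175.  96.] [0.6494 0.0497 0.    ]
knife_clamp rect 0.7 [645.2  46.7] [ 48.8 122.4] 83.7 px [137  22] [198 168]
paste_jar org 0.75 [405.  85.] [ 0.6338 -0.1675  0.    ]
paste_jar rect 0.77 [ 633.7 -157.3] [37.9 48.7] 11.2 px [382  55] [440 106]
oil_bottle org 0.6 [ 52. 113.] [0.6481 0.1712 0.    ]
oil_bottle rect 0.26 [637.8   3.3] [204.8 167.9] 83.2 px [111   5] [336 189]
long_stone 0.8 [ 0.521 -0.332  0.012]
short_stone 0.59 [ 0.6   -0.305  0.012]
axe_stone 0.71 [0.552 0.341 0.017]
guide 0.88 [ 0.649 -0.044  0.   ]
knife_clamp 0.84 [0.654 0.045 0.   ]
tray 0.7 [ 0.558 -0.331  0.   ]
jig_box 0.69 [0.638 0.012 0.   ]
tin 0.62 [ 0.562  0.34  -0.   ]
oil_bottle 0.94 [0.652 0.166 0.   ]
paste_jar 0.64 [ 0.633 -0.161  0.   ]
```

View pics/s18.png

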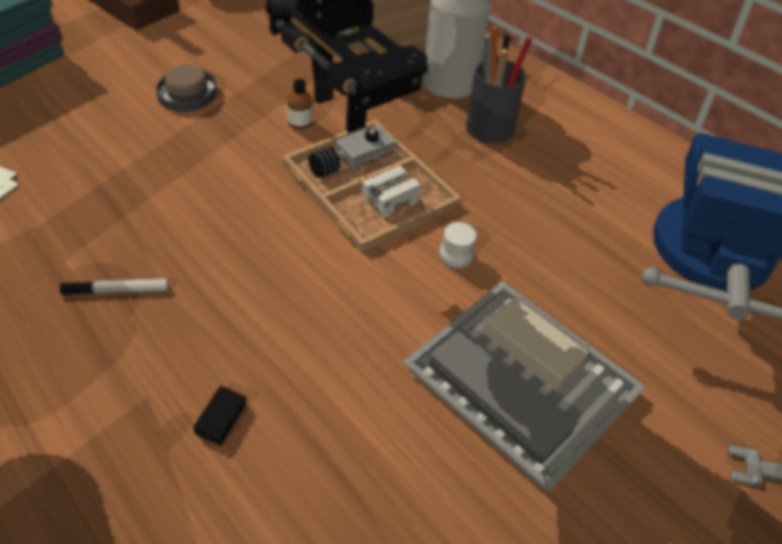

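The side picture shows everything in place: axe stone in the tin (187,85), jigs one per compartment (365,145 and 390,190), both stones flat and apart in the tray (around 525,380), and bottle and jar still standing.

```bash
python3 -c "
from station import r
print(r.finish_job())"
```

```text
the job is handed in; nothing more can be done
None
```

I handed the job in at about 47 s, with no verdict returned. In the last pictures both stones lie flat and apart in the tray, the axe stone is in its tin, each jig has its own compartment, and the bottle and jar still stand in place.

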